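Scoop the lever grips out of the tipping bin into their tray

ROBOT

A 6-joint arm with a two-finger parallel gripper is mounted at the origin on the work surface. World frame = base frame: x ahead of the robot, y to its left, z up, the work surface at z = 0. Lengths are in mm, angles in rad, forces in N, time in s.
With the tool pointing down it reaches from about 250 to 775 mm from the base axis. Payload 4 kg.
Tool frame: the origin (TCP) lies at the very end of the fingers, on their centre line; the grasp point (between the pads) lies 19 mm behind it; z points along the fingers, x is the direction in which the jaws open and shut, and the axes are right-handed (so a half turn about z gives the same grasp; the last joint's range is limited). The gripper opens to 94 mm and grips with 3 to 60 N. Pads are 16 mm wide; open, the fingers measure 119 mm over their backs; the gripper's body (75 mm by 177 mm) begins 78 mm behind the grasp point.
Start: joints at [1.141, 0.087, 1.371, -0, 1.684, -0.103], TCP at [176.568, 520.907, 205.506] pointing down, gripper open.
Joint ranges: [-3.1, 3.1], [-0.76, 2.03], [0.27, 2.55], [-1.08, 4.22], [0.17, 2.65], [-2.57, 2.57]. Speed limits (rad/s): [2.79, 2.79, 3.14, 3.14, 3.14, 3.14].

INTERFACE

Orientations are given as a rotation vector (axis times angle).
In Python, from rig import robot gives the robot as it stands. The module is installed in compiled form; this text tells all that it offers.
- The arm moves only by the shell command python3 -m crank 'ROWS' [FORCE]. ROWS is JSON, a list that holds one entry, the list of rows, each a list of 7 numbers: the shift along the tool's x, y, z each as a share of 0.1 m, from -1 to 1, then the turn, a rotation vector about the tool's x, y, z each as a share of pi rad, from -1 to 1, then the opening, from 0 (shut) to 1 (fully open). A call has 1 to 8 rows; each row shifts and turns the commanded pose from where the row before left it, along the tool's axes as they then stand; what a row does not reach is not made up. A row lasts 1/10 s, in which the tool goes at most 50 mm and 8.59 degrees, less where a joint would pass 70% of its speed; a pose out of reach is approached as far as the arm can. A call with a number of a shift or a turn outside -1 to 1 is refused whole. A call with a gripper value outside its range is refused whole. The fingers move at their own pace and stop on an object; FORCE is the grip in N (left out, the last holds). Time passes only in rows, so rows that do not move let the fingers close. It gives the time, the measured TCP pose, the force and the opening at its end, in the units of the state.
- robot.state(): the state, without advancing time (a new reading comes with each control period).
- robot.camera(name): name is "scene" or "top"; returns a dict with "color" (400x640x3 uint8, red, green, blue), "K" (3x3 intrinsics, pixels), "rvec" (rotation vector, rad) and "tvec" (3), from world to camera coordinates, as OpenCV has them. Camera axes: x right, y down, z forward; pixel columns grow to the right and rows downward; lengths in mm; the calibration is good to about 2 mm. A picture is of the moment at which its call begins. There is no depth.
- robot.close_job(): hands the job in, once; it reports no verdict.
Trained networks look in a picture, given as the dict that the camera call returned (one of the last four; its "shot" number tells which), for a name from the list of things; names that differ only in an ending like _2 or _b are one class to them, and where a whole thing is asked for, a point or a joint stands for the part that bears it (a point fixed in the world has none). Each returns a list of dicts, best first, with "conf" (0 to 1); they miss things now and then, are a little off and sometimes report something else, mostly with a low value. They report only what shows in the picture. A call takes as long as a camera call.
- robot.look_for(thing, picture): "bbox" ([left, top, width, height] in pixels, round what is visible of it).
- robot.spot_point(thing, picture): "position" ([column, row] in pixels: a listed point, or the origin of a listed thing).
The state is a dict: "time": time; "joints": joint angles; "joint_vel": joint speeds; "tau": joint torques, N m; "tool_pos": TCP position; "tool_rot": TCP orientation; "contact_force": force on the tool from outside, world axes, zero at the start; "moment": the same for the moment, N m; "grip_width": finger opening in mm.
Only numpy, scipy, OpenCV 4.12 (cv2) and the standard library are available. Lean on these libraries where they do the work, as an engineer would, in place of code of your own. Each camera call takes 0.05 s, during which the arm holds its last target. There are 200 camera calls.

TASK

Tip the metal bin up towards you by its far bar handle as far as it goes, so that the loose lever grips gather along its front wall; then use the scoop, not your fingers, to take every grip out of the bin and pour them all into the tray that already holds one grip, not into the tray with the steel bracket. When all are in, lay the scoop back down flat on its rubber mat and lower the bin level again. A grip that falls outside the bin may be picked up by hand, and the bracket, the vice, the oil bottle and the hammer stay where they are.

Things in the scene. Friction and masses are not known exactly. Their poses are not given: they have to be found in the camera images.
- bin (a joint): tip angle of the hinged bin, rad: 0 level (start), 0.40 fully tipped against its stop; the handle end rises and the front wall (nearest the robot) becomes the low corner. Stiff friction hinge (2 N m): it stays where it is left; lifting at the handle takes about 10 N.
- bin_corner (a point): on the inner floor of the open metal bin, at the middle of the foot of its front wall, turning with it: x along the floor to the handle end, y across, z square to the floor. Inside: 253 mm along x from here, 125 mm wide, walls 74 mm (front wall 124 mm) high, 5 to 6 mm thick. Hinge axis: parallel to y, 5 mm in front of and 6 mm below this point, 30 mm above the bench. Oily: grips slide (friction 0.25).
- bin_handle (a point): middle of the bin's handle: a round bar 12 mm thick, 104 mm long, across the far end, parallel to the bin's y, 42 mm beyond the far wall and 10 mm below its top; axes as bin_corner. From the hinge axis: 305 mm along x, 70 mm up; 100 mm above the bench when level.
- scoop: loose steel scoop, 200 g. Origin under the foot of its upright black post; z up, open tip to -x. Blade 2.5 mm thick, x = -84 mm (tip edge) to +12 mm (heel), 108 mm wide; back wall at x = -14 mm, 35 mm high; side walls 30 mm high, x = -64 to -12 mm. Post 22 (x) by 16 (y) mm, 115 mm tall: grip it across y about 95 mm up. Starts flat on the mat, tip towards the robot. Grips slide on it.
- scoop_mid (a point): centre of the underside of the scoop's blade, 36 mm from the origin towards the tip; axes as the scoop's.
- mat: fixed rubber mat 180 (x) by 150 (y) mm, 3 mm thick, on which the scoop lies; origin at the centre of its underside. It is to one or the other side of the bin.
- tray_p: fixed open grey tray, 160 x 160 mm outside, 42 mm high, walls and floor 5 mm; origin at the centre of its underside, z up. Of the two identical trays, one left and one right of the bin, one holds the sample grip at the start (the one to fill), the other a steel bracket; which is which varies.
- tray_q: fixed open grey tray, 160 x 160 mm outside, 42 mm high, walls and floor 5 mm; origin at the centre of its underside, z up. Of the two identical trays, one left and one right of the bin, one holds the sample grip at the start (the one to fill), the other a steel bracket; which is which varies.
- sample: the one grip, same as the others, that already lies in one of the trays at the start. Origin at its middle, x along it.
- grip0: loose black plastic lever grip with a steel band near one end: a round-ended rod 76 mm long, 24 mm thick, 40 g, lying in the bin at the start; 4 to 6 of grip0..grip5 are present. Origin at its middle, x along it.
- grip1: loose black plastic lever grip with a steel band near one end: a round-ended rod 76 mm long, 24 mm thick, 40 g, lying in the bin at the start; 4 to 6 of grip0..grip5 are present. Origin at its middle, x along it.
- grip2: loose black plastic lever grip with a steel band near one end: a round-ended rod 76 mm long, 24 mm thick, 40 g, lying in the bin at the start; 4 to 6 of grip0..grip5 are present. Origin at its middle, x along it.
- grip3: loose black plastic lever grip with a steel band near one end: a round-ended rod 76 mm long, 24 mm thick, 40 g, lying in the bin at the start; 4 to 6 of grip0..grip5 are present. Origin at its middle, x along it.
- grip4: loose black plastic lever grip with a steel band near one end: a round-ended rod 76 mm long, 24 mm thick, 40 g, lying in the bin at the start; 4 to 6 of grip0..grip5 are present. Origin at its middle, x along it.
- grip5: loose black plastic lever grip with a steel band near one end: a round-ended rod 76 mm long, 24 mm thick, 40 g, lying in the bin at the start; 4 to 6 of grip0..grip5 are present. Origin at its middle, x along it.
- bracket: steel L-shaped bracket, 70 x 40 x 36 mm, 150 g, that lies in the other tray; origin at the centre of its underside.
- vice: small steel drill vice, 130 x 90 x 65 mm, 2.5 kg, a bystander on the other side of the bin from the mat; origin at the centre of its underside.
- oil: white plastic oil bottle, 60 mm across, 170 mm tall, a bystander; origin at the centre of its underside.
- hammer: hammer lying on the bench, a bystander; origin under its middle.

How it is judged:
By the outcome, as a careful person would: the job done as asked, in the order asked, and still so for the second after the job is handed in, with the robot touching nothing.
Of grip0, grip1, grip2, grip3, grip4, grip5 only 4 to 6 are there at a start; the rules pass over those that are not, and their reading is None.
At some moment in a run one of scoop, grip0, grip1, grip2, grip3, grip4, grip5 may be knocked a few centimetres aside while the robot is not near it.
It also fails if it takes over 210 s, if anything falls off the work surface, if the arm or the gripper's body presses on something with over 40 N, if the wrist force passes 120 N, or if a joint passes its speed limit or range.

## Working session

There is one attempt and no reset: what is moved stays moved. The work goes in short steps, Python scripts to look and compute and a shell command to move; the robot and the scene stay as the last step left them, time stands still between calls to the robot, and variables do not carry over. Pictures are saved under pics/ and viewed, about 12 in all and at most 16, crops included, and the job is handed in when it is done.

```bash
mkdir -p pics; cat > h.py <<'E'
import numpy as np, cv2, json
from scipy.spatial.transform import Rotation as R
from rig import robot
def ray(p,uv):
    K=p["K"];Rm=cv2.Rodrigues(np.array(p["rvec"],float))[0];t=np.array(p["tvec"],float).ravel()
    d=Rm.T@np.linalg.inv(K)@np.array([uv[0],uv[1],1.]);c=-Rm.T@t
    return c,d/np.linalg.norm(d)
def onz(p,uv,z):
    c,d=ray(p,uv);return c+d*(z-c[2])/d[2]
def tri(obs):
    A=np.zeros((3,3));b=np.zeros(3)
    for p,uv in obs:
        c,d=ray(p,uv);M=np.eye(3)-np.outer(d,d);A+=M;b+=M@c
    x=np.linalg.solve(A,b);return x,[np.linalg.norm((np.eye(3)-np.outer(ray(p,uv)[1],ray(p,uv)[1]))@(x-ray(p,uv)[0])) for p,uv in obs]
def proj(p,X):
    return cv2.projectPoints(np.array([X],float),np.array(p["rvec"],float),np.array(p["tvec"],float),np.array(p["K"],float),None)[0][0,0]
def save(p,n,crop=None,s=1):
    im=cv2.cvtColor(p["color"],cv2.COLOR_RGB2BGR)
    if crop: im=im[crop[1]:crop[3],crop[0]:crop[2]]
    cv2.imwrite("pics/"+n,cv2.resize(im,None,fx=s,fy=s,interpolation=cv2.INTER_CUBIC))
def best(th,p,n=1):
    return [(np.round(d["position"],1).tolist(),round(d["conf"],2)) for d in robot.spot_point(th,p)[:n]]
def rot(): return R.from_rotvec(robot.state()["tool_rot"])
def plan(pos,Rt,n=None,st=None,dmax=45,amax=8.2):
    """print tool-frame steps to reach pos, Rt(Rotation) from the current pose, n equal rows"""
    s=st or robot.state();R0=R.from_rotvec(s["tool_rot"]);p0=np.array(s["tool_pos"]);pos=np.array(pos,float)
    rv=(R0.inv()*Rt).as_rotvec();k=max(1,int(np.ceil(max(np.linalg.norm(pos-p0)/dmax,np.degrees(np.linalg.norm(rv))/amax))))
    k=n or k;dR=R.from_rotvec(rv/k);Rc=R0
    for i in range(k):
        d=Rc.inv().apply((pos-p0)/k)/100;print([round(float(v),3) for v in np.r_[d,rv/k/np.pi]]);Rc=Rc*dR
E
cat > a.py <<'E'
from h import *
a=robot.camera("scene");b=robot.camera("top")
save(a,"s1.png");save(b,"t1.png")
for th,n in [("bin_corner",1),("bin_handle",1),("scoop",1),("scoop_mid",1),("mat",1),("tray_p",2),("sample",8),("bracket",1),("vice",1),("oil",1),("hammer",1)]:
    print(th,best(th,a,n),best(th,b,n))
for th,z in [("bin_corner",36),("bin_handle",100),("scoop",3),("scoop_mid",3),("mat",0),("tray_p",0),("bracket",5),("vice",0),("oil",0),("hammer",0)]:
    for p in(a,b): print(th,[onz(p,q[0],z).round().tolist() for q in best(th,p,2 if th=="tray_p" else 1)])
    A,B=best(th,a),best(th,b)
    if A and B: x,e=tri([(a,A[0][0]),(b,B[0][0])]);print("  tri",x.round(),np.round(e,1))
s=robot.state();print(s["tool_pos"],s["tool_rot"],rot().as_matrix().round(3).tolist(),s["contact_force"])
E
python3 a.py
```

```text
bin_corner [([302.8, 174.0], 0.82)] [([293.7, 259.1], 0.67)]
bin_handle [([368.1, 205.3], 0.82)] [([279.3, 155.2], 0.74)]
scoop [([304.9, 255.1], 0.65)] [([365.1, 169.7], 0.92)]
scoop_mid [([309.1, 254.4], 0.63)] [([365.7, 178.8], 0.64)]
mat [([306.4, 255.2], 0.68)] [([364.4, 174.4], 0.88)]
tray_p [([356.7, 151.4], 0.98), ([256.4, 246.3], 0.61)] [([397.6, 236.5], 0.84), ([199.2, 260.5], 0.64)]
sample [([303.9, 179.1], 0.67), ([251.9, 230.4], 0.54)] [([363.7, 169.5], 0.73), ([393.4, 246.4], 0.48)]
bracket [([347.9, 152.3], 0.59)] [([210.1, 257.7], 0.61)]
vice [([383.0, 187.7], 0.97)] [([226.3, 191.7], 0.66)]
oil [([412.1, 146.1], 0.65)] [([145.0, 200.5], 0.69)]
hammer [([319.3, 189.4], 0.63)] []
bin_corner [[373.0, 21.0, 36.0]]
bin_corner [[397.0, 11.0, 36.0]]
  tri [394.   7.  64.] [3.8 3.8]
bin_handle [[684.0, 30.0, 100.0]]
bin_handle [[686.0, 36.0, 100.0]]
  tri [684.  34.  98.] [3.1 3.1]
scoop [[617.0, -222.0, 3.0]]
scoop [[657.0, -217.0, 3.0]]
  tri [ 640. -223.   35.] [14.1 14.1]
scoop_mid [[626.0, -210.0, 3.0]]
scoop_mid [[629.0, -217.0, 3.0]]
  tri [ 628. -214.   10.] [1.7 1.7]
mat [[619.0, -217.0, 0.0]]
mat [[643.0, -214.0, 0.0]]
  tri [ 633. -218.   19.] [8.5 8.5]
tray_p [[428.0, 279.0, 0.0], [465.0, -308.0, 0.0]]
tray_p [[448.0, -297.0, 0.0], [410.0, 290.0, 0.0]]
  tri [ 538. -115.  405.] [153.9 153.9]
bracket [[407.0, 247.0, 5.0]]
bracket [[416.0, 257.0, 5.0]]
  tri [412. 250.   9.] [6.1 6.1]
vice [[627.0, 198.0, 0.0]]
vice [[612.0, 210.0, 0.0]]
  tri [618. 214. -22.] [0.3 0.3]
oil [[578.0, 455.0, 0.0]]
oil [[599.0, 456.0, 0.0]]
  tri [590. 440.  23.] [5.2 5.2]
hammer [[452.0, 28.0, 0.0]]
hammer []
[176.55787259 520.91685391 205.5364031 ] [-2.55312786e+00 -1.83043672e+00 -1.72728769e-04] [[0.321, 0.947, 0.0], [0.947, -0.321, 0.0], [0.0, -0.0, -1.0]] [ 0.49853945 -2.01352808 -0.2156247 ]
```

View pics/s1.png

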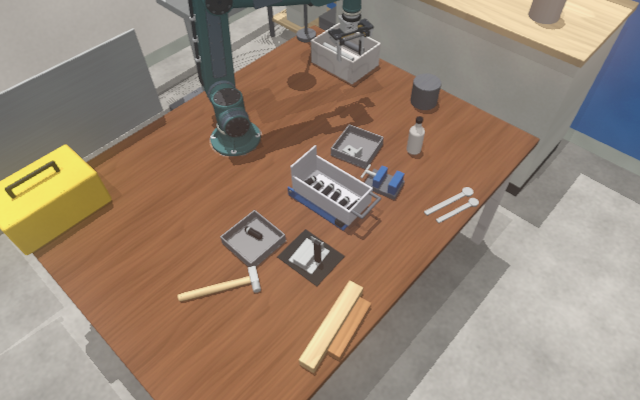

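View pics/t1.png

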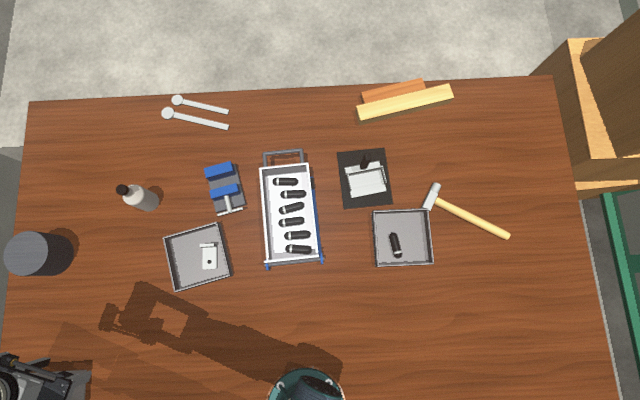

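The scene picture shows the bin at (335,190), with 6 grips in a row. The tray with the grip is at (253,238) and the bracket tray at (357,147). The scoop is on its mat at (310,255). The top picture shows the same layout: fill tray at (403,238), scoop at (365,178), hammer at (470,212). I need one zoomed crop for the bin and scoop yaw.

```bash
python3 - <<'E'
from h import *
b=robot.camera("top");save(b,"t2.png",(245,135,445,285),4)
for th in ["bin_handle","scoop","mat"]: print(th,robot.look_for(th,b)[:1])
E
```

```text
bin_handle [{'bbox': [256.3, 151.1, 64.1, 114.4], 'conf': 0.65}]
scoop []
mat [{'bbox': [338.6, 147.2, 52.8, 58.2], 'conf': 0.64}]
```

View pics/t2.png

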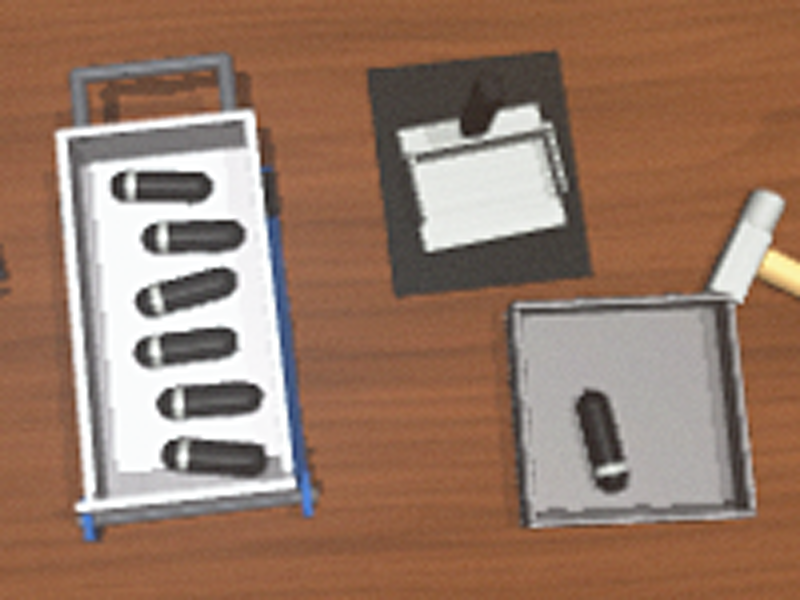

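```bash
python3 - <<'E'
from h import *
b=robot.camera("top");a=robot.camera("scene")
f=lambda u,v,z:onz(b,(245+u/4,135+v/4),z)
def seg(n,P,Q,z):
    p,q=f(*P,z),f(*Q,z);d=q-p;print(n,((p+q)/2)[:2].round(1),"len",np.linalg.norm(d).round(1),"ang",np.degrees(np.arctan2(d[1],d[0])).round(1))
seg("handle",(232,60),(75,74),100)
seg("leftrim",(82,500),(62,134),110)
seg("rightrim",(298,485),(252,120),110)
seg("farrim",(252,116),(60,132),110)
seg("front rim",(300,493),(80,508),160)
seg("floorfar",(246,150),(88,160),36); seg("floornear",(280,472),(118,473),36); seg("floorleft",(118,470),(90,165),36)
C=[f(*c,3) for c in [(368,70),(557,52),(593,275),(397,297)]];print("mat",np.mean(C,0).round(1))
seg("matleft",C and (397,297),(368,70),3);seg("matright",(593,275),(557,52),3)
seg("mat near",(593,275),(397,297),3)
seg("tip",(566,225),(425,251),4)
seg("backtop",(542,105),(398,131),38)
C=[f(*c,42) for c in [(512,302),(738,296),(755,515),(528,525)]];print("tray",np.mean(C,0).round(1));seg("trayedge",(755,515),(528,525),42)
print("post",tri([(b,(245+487/4,135+82/4)),(a,(318,240))]))
E
```

```text
handle [695.4  24.1] len 111.3 ang 92.1
leftrim [521.2  85.1] len 251.1 ang 1.6
rightrim [523.6 -52.2] len 252.3 ang 4.0
farrim [650.3  23.2] len 133.6 ang 91.8
front rim [389.4   7.6] len 137.5 ang 90.7
floorfar [648.6  21.2] len 117.5 ang 90.6
floornear [414.    7.7] len 115.0 ang 87.2
floorleft [531.5  71.9] len 225.7 ang 3.4
mat [ 631.6 -213.6    3. ]
matleft [ 627.8 -139.7] len 179.7 ang 3.1
matright [ 635.3 -287.5] len 177.5 ang 3.4
mat near [ 542.4 -218.6] len 148.5 ang 93.3
tip [ 579. -222.] len 108.9 ang 97.5
backtop [ 664.  -205.4] len 109.5 ang 97.4
tray [ 442.4 -302.9   42. ]
trayedge [ 363.9 -300.6] len 159.2 ang 89.4
post (array([ 664.08332618, -204.77479743,  125.00028533]), [np.float64(1.5799660062142613), np.float64(1.579966006214269)])
```

Measurements agree: bin yaw is about 3° with the handle at (693,25,100). The scoop origin is near (662,-211) at yaw 7.4°, and the tray to fill is at (442,-303). Next I turn and move to above the handle.

```bash
T='[0,0,0,0,0,0.0474,0.35]'
python3 -m crank '[[[0,0,-0.2,0,0,0.0474,0.35],[0,0,-0.2,0,0,0.0474,0.35],[0,0,0,0,0,0.0474,0.35],[0,0,0,0,0,0.0474,0.35],[0,0,0,0,0,0.0474,0.35],[0,0,0,0,0,0.0474,0.35],[0,0,0,0,0,0.0474,0.35],[0,0,0,0,0,0.0474,0.35]]]' 30
python3 -m crank '[[[0.306,0.326,0,0,0,0,0.35],[0.306,0.326,0,0,0,0,0.35],[0.306,0.326,0,0,0,0,0.35],[0.306,0.326,0,0,0,0,0.35],[0.306,0.326,0,0,0,0,0.35],[0.306,0.326,0,0,0,0,0.35],[0.306,0.326,0,0,0,0,0.35],[0.306,0.326,0,0,0,0,0.35]]]'
python3 -m crank '[[[0.306,0.326,0,0,0,0,0.35],[0.306,0.326,0,0,0,0,0.35],[0.306,0.326,0,0,0,0,0.35],[0.306,0.326,0,0,0,0,0.35],[0.306,0.326,0,0,0,0,0.35],[0.306,0.326,0,0,0,0,0.35],[0.306,0.326,0,0,0,0,0.35],[0.306,0.326,0,0,0,0,0.35]]]'
python3 - <<'E'
from h import *
t=np.radians(3);Rt=R.from_matrix(np.array([[np.cos(t),np.sin(t),0],[np.sin(t),-np.cos(t),0],[0,0,-1]]).T.T)
plan([693,25,200],Rt)
E
```

```text
time: 4.3
tool_pos: [176.6, 520.9, 245.5]
tool_rot: [-3.141, -0.073, -0.0]
contact_force: [0.0, -0.7, -0.6]
grip_width: 34.5
time: 5.1
tool_pos: [435.8, 271.9, 245.7]
tool_rot: [-3.14, -0.083, -0.001]
contact_force: [0.2, 0.3, -0.1]
grip_width: 32.8
time: 5.9
tool_pos: [694.1, 24.4, 245.4]
tool_rot: [-3.14, -0.083, -0.0]
contact_force: [0.7, 1.0, 0.0]
grip_width: 32.8
[-0.005, -0.003, 0.227, -0.0, -0.0, 0.0]
[-0.005, -0.003, 0.227, -0.0, -0.0, 0.0]
```

```bash

python3 -m crank '[[[-0.01,0,0.4,0,0,0,0.35],[0,0,0.4,0,0,0,0.35],[0,0,0.3,0,0,0,0.35],[0,0,0.2,0,0,0,0.35],[0,0,0.2,0,0,0,0.35],[0,0,0.14,0,0,0,0.35],[0,0,0,0,0,0,0.35]]]'
python3 - <<'E'
from h import *
b=robot.camera("top");save(b,"t3.png",(250,135,330,195),8)
E
```

```text
time: 6.6
tool_pos: [690.3, 25.8, 78.3]
tool_rot: [-3.14, -0.083, 0.008]
contact_force: [0.4, 0.6, 0.2]
grip_width: 32.7
```

View pics/t3.png

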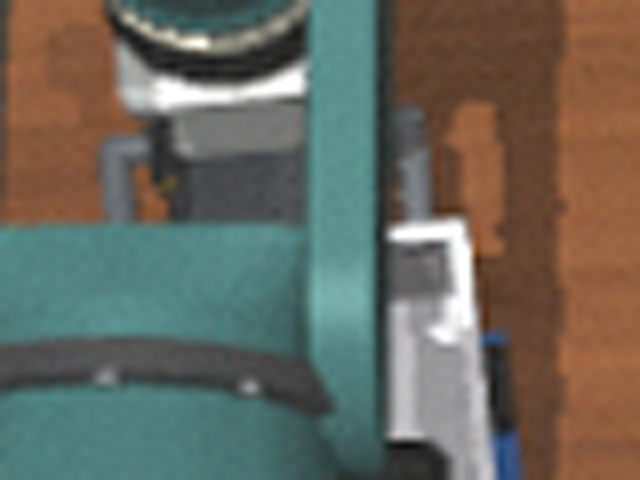

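The arm hides the bar here, but there was no contact on the way down. I'll close and check the width.

```bash

python3 -m crank '[[[0,0,0,0,0,0,0.1],[0,0,0,0,0,0,0.05],[0,0,0,0,0,0,0],[0,0,0,0,0,0,0],[0,0,0,0,0,0,0],[0,0,0,0,0,0,0]]]' 15
```

```text
time: 7.25
tool_pos: [697.2, 26.0, 83.5]
tool_rot: [-3.14, -0.083, -0.021]
contact_force: [9.9, 0.8, -3.8]
grip_width: 11.4
```

```bash

python3 -m crank '[[[0.06,0,0,0,0,0,0],[0,0,0,0,0,0,0]]]' 45
python3 -m crank '[[[-0.03,0,-0.152,0,0.0159,0,0],[-0.03,0,-0.152,0,0.0159,0,0],[-0.03,0,-0.152,0,0.0159,0,0],[-0.03,0,-0.152,0,0.0159,0,0]]]'
python3 -m crank '[[[-0.03,0,-0.152,0,0.0159,0,0],[-0.03,0,-0.152,0,0.0159,0,0],[-0.03,0,-0.152,0,0.0159,0,0],[0,0,0,0,0,0,0]]]'
python3 -m crank '[[[-0.03,0,-0.152,0,0.0159,0,0],[0,0,0,0,0,0,0]]]'
```

```text
time: 7.45
tool_pos: [697.1, 26.0, 83.4]
tool_rot: [3.14, 0.083, -0.004]
contact_force: [-4.5, -0.9, 4.7]
grip_width: 10.5
time: 7.85
tool_pos: [681.9, 25.2, 139.8]
tool_rot: [-3.119, -0.082, -0.315]
contact_force: [6.2, -0.8, -8.1]
grip_width: 10.7
time: 8.25
tool_pos: [660.4, 24.0, 184.8]
tool_rot: [-3.084, -0.081, -0.547]
contact_force: [-3.1, -0.2, 2.3]
grip_width: 10.8
time: 8.45
tool_pos: [653.0, 23.5, 197.0]
tool_rot: [-3.068, -0.081, -0.622]
contact_force: [-2.2, -0.5, 1.5]
grip_width: 10.6
```

```bash

python3 -m crank '[[[-0.012,0,-0.06,0,0.0064,0,0],[0,0,0,0,0,0,0],[0,0,0,0,0,0,0]]]'
python3 -m crank '[[[-0.012,0,-0.06,0,0.0064,0,0],[0,0,0,0,0,0,0],[0,0,0,0,0,0,0]]]'
python3 - <<'E'
from h import *
a=robot.camera("scene");save(a,"s4.png",(270,130,410,235),5)
s=robot.state();m=rot().as_matrix();print(np.degrees(np.arctan2(m[0,2],-m[2,2])),s["tool_pos"],s["contact_force"], (np.array(s["tool_pos"])-19*m[:,2]).round(1))
E
```

```text
time: 8.75
tool_pos: [652.4, 23.5, 198.3]
tool_rot: [-3.06, -0.08, -0.653]
contact_force: [15.5, 0.1, -12.5]
grip_width: 10.9
time: 9.05
tool_pos: [652.4, 23.5, 199.0]
tool_rot: [-3.051, -0.078, -0.689]
contact_force: [41.9, 1.8, -31.3]
grip_width: 10.7
25.393627701571297 [652.37903503  23.47786252 199.01616063] [ 42.41247265   1.12795577 -32.96989763] [644.2  23.  216.2]
```

View pics/s4.png

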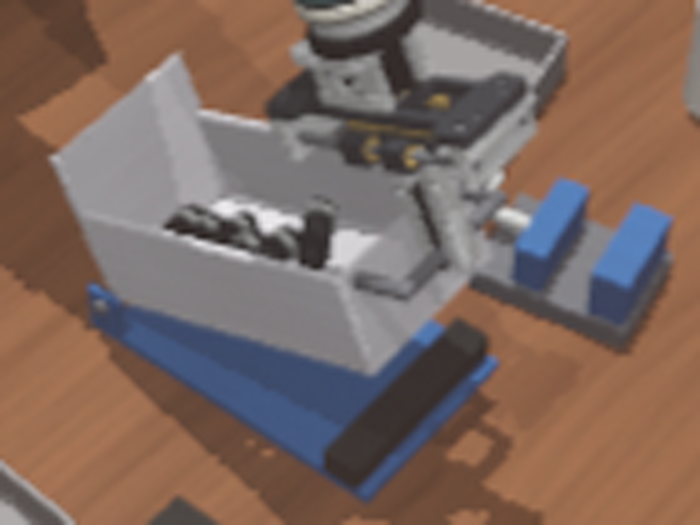

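The bin is against its stop: the force rises and the handle is at (644,23,216), as the model predicts. In the crop the grips are gathered towards the front wall at (180–330,230). Release and back off.

```bash

python3 -m crank '[[[0.018,0,0.09,0,-0.0096,0,0],[0,0,0,0,0,0,0],[0,0,0,0,0,0,0.35],[0,0,0,0,0,0,0.35],[0,0,0,0,0,0,0.35],[0,0,0,0,0,0,0.35]]]'
python3 -m crank '[[[0,0,-0.1,0,0,0,0.35],[0,0,-0.2,0,0,0,0.35],[0,0,-0.3,0,0,0,0.35],[0,0,-0.3,0,0,0,0.35],[0,0,-0.3,0,0,0,0.35]]]'
python3 - <<'E'
from h import *
def down(deg):
    t=np.radians(deg);c,s=np.cos(t),np.sin(t);return R.from_matrix([[c,s,0],[s,-c,0],[0,0,-1]])
print("rot only");plan(robot.state()["tool_pos"],down(-82.6))
s=robot.state();p=np.array(s["tool_pos"]);d=down(-82.6).inv().apply(np.array([663,-208,220])-p)/100;print(p,d.round(3))
a=robot.camera("scene");b=robot.camera("top")
print(best("scoop_mid",a),best("scoop_mid",b));save(b,"t5.png",(250,135,410,285),5)
E
```

```text
time: 9.7
tool_pos: [651.9, 23.8, 199.9]
tool_rot: [-3.064, -0.081, -0.638]
contact_force: [0.4, -0.1, 0.3]
grip_width: 32.6
time: 10.2
tool_pos: [603.3, 21.2, 311.3]
tool_rot: [-3.064, -0.081, -0.639]
contact_force: [1.4, 0.2, -0.6]
grip_width: 32.9
rot only
[0.0, 0.0, 0.0, -0.009, -0.01, 0.043]
[0.0, 0.0, 0.0, -0.009, -0.01, 0.043]
[0.0, 0.0, 0.0, -0.009, -0.01, 0.043]
[0.0, 0.0, 0.0, -0.009, -0.01, 0.043]
[0.0, 0.0, 0.0, -0.009, -0.01, 0.043]
[0.0, 0.0, 0.0, -0.009, -0.01, 0.043]
[0.0, 0.0, 0.0, -0.009, -0.01, 0.043]
[0.0, 0.0, 0.0, -0.009, -0.01, 0.043]
[0.0, 0.0, 0.0, -0.009, -0.01, 0.043]
[0.0, 0.0, 0.0, -0.009, -0.01, 0.043]
[0.0, 0.0, 0.0, -0.009, -0.01, 0.043]
[603.32541855  21.16652255 311.29451958] [ 2.349 -0.297  0.913]
[([307.6, 253.6], 0.71)] [([364.0, 177.6], 0.89)]
```

View pics/t5.png

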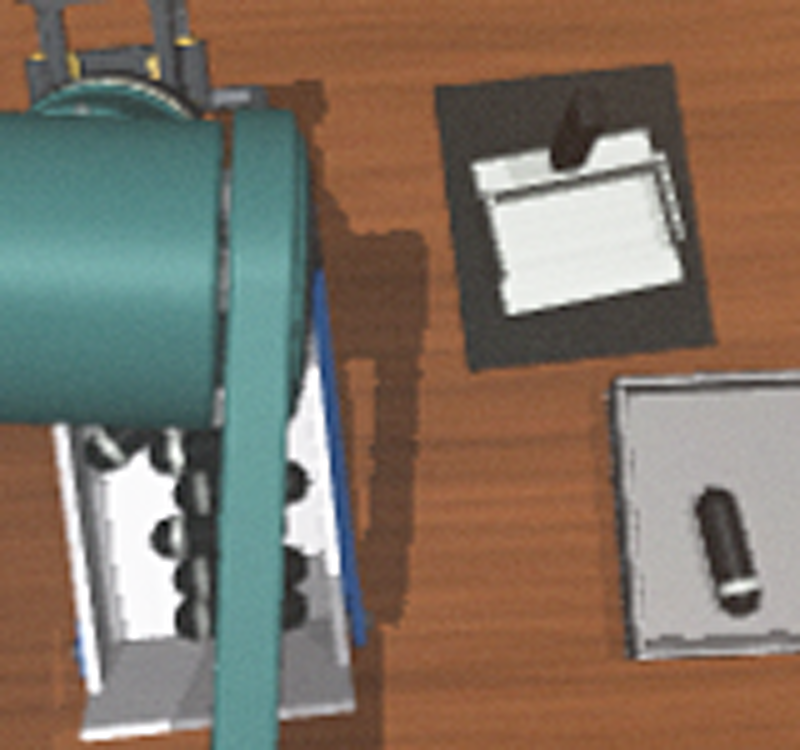

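```bash

python3 -m crank '[[[0,0,0,-0.009,-0.01,0.043,0.5],[0,0,0,-0.009,-0.01,0.043,0.5],[0,0,0,-0.009,-0.01,0.043,0.5],[0,0,0,-0.009,-0.01,0.043,0.5],[0,0,0,-0.009,-0.01,0.043,0.5],[0,0,0,-0.009,-0.01,0.043,0.5],[0,0,0,-0.009,-0.01,0.043,0.5],[0,0,0,-0.009,-0.01,0.043,0.5]]]'
python3 -m crank '[[[0,0,0,-0.009,-0.01,0.043,0.5],[0,0,0,-0.009,-0.01,0.043,0.5],[0,0,0,-0.009,-0.01,0.043,0.5],[0.392,-0.05,0.152,0,0,0,0.5],[0.392,-0.05,0.152,0,0,0,0.5],[0.392,-0.05,0.152,0,0,0,0.5],[0.392,-0.05,0.152,0,0,0,0.5],[0.392,-0.05,0.152,0,0,0,0.5]]]'
cat >> h.py <<'E'
def down(deg):
    t=np.radians(deg);c,s=np.cos(t),np.sin(t);return R.from_matrix([[c,s,0],[s,-c,0],[0,0,-1]])
E
python3 - <<'E'
from h import *
plan([663,-208,160],down(-82.6))
a=robot.camera("scene");print(a["shot"]);save(a,"s6.png",(260,190,360,290),6)
E
```

```text
time: 11.2
tool_pos: [604.0, 21.5, 305.9]
tool_rot: [2.71, -1.578, 0.164]
contact_force: [0.6, -0.3, 0.2]
grip_width: 46.9
time: 12.0
tool_pos: [650.2, -171.3, 226.8]
tool_rot: [2.342, -2.087, -0.031]
contact_force: [0.2, -0.4, 0.4]
grip_width: 46.7
[0.194, -0.048, 0.331, 0.003, 0.002, -0.002]
[0.192, -0.044, 0.333, 0.003, 0.002, -0.002]
10
```

View pics/s6.png

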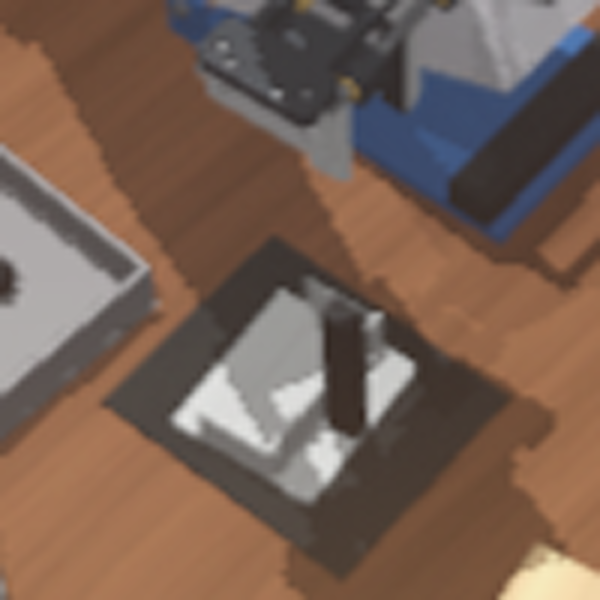

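The post top is at crop (347,312), so the scoop hasn't moved. Descend and grip.

```bash

python3 -m crank '[[[0.194,-0.048,0.331,0.003,0.002,-0.002,0.5],[0.192,-0.044,0.333,0.003,0.002,-0.002,0.5],[0,0,0,0,0,0,0.5],[0,0,0.25,0,0,0,0.5],[0,0,0.25,0,0,0,0.5],[0,0,0.2,0,0,0,0.5],[0,0,0.11,0,0,0,0.5],[0,0,0,0,0,0,0.5]]]'
python3 -m crank '[[[0,0,0,0,0,0,0.2],[0,0,0,0,0,0,0.1],[0,0,0,0,0,0,0],[0,0,0,0,0,0,0],[0,0,0,0,0,0,0],[0,0,0,0,0,0,0]]]' 20
python3 - <<'E'
from h import *
print(robot.state()["contact_force"],robot.state()["joints"])
plan([663,-208,79],down(-82.6))
E
```

```text
time: 12.85
tool_pos: [663.3, -205.7, 81.1]
tool_rot: [-2.358, 2.073, -0.003]
contact_force: [0.3, -1.1, 0.4]
grip_width: 47.2
time: 13.45
tool_pos: [664.6, -207.2, 84.1]
tool_rot: [-2.355, 2.073, -0.012]
contact_force: [-0.1, -1.4, 4.0]
grip_width: 15.8
[-0.05455279 -1.44609272  3.96686884] [-3.84259249e-01  4.51243757e-01  1.16218334e+00  1.16676444e-03
  1.51970455e+00  1.05901507e+00]
[0.005, 0.017, 0.051, -0.003, -0.001, -0.001]
```

```bash

python3 -m crank '[[[0,0,0,0,0,0,0],[0,0,-0.1,0,0,0,0],[0,0,-0.3,0,0,0,0],[0,0,-0.4,0,0,0,0],[0,0,-0.4,0,0,0,0],[0,0,-0.4,0,0,0,0],[0,0,-0.3,0,0,0,0],[0,0,0,0,0,0,0]]]' 60
python3 - <<'E'
from h import *
b=robot.camera("top");save(b,"t7.png",(250,120,410,270),5)
s=robot.state();print(s["tool_pos"],s["contact_force"]);print(s["grip_width"])
np.save("b7.npy",np.r_[np.array(b["K"]).ravel(),np.ravel(b["rvec"]),np.ravel(b["tvec"])])
E
```

```text
time: 14.25
tool_pos: [664.6, -207.3, 279.5]
tool_rot: [-2.353, 2.07, -0.026]
contact_force: [0.3, -0.4, -1.7]
grip_width: 15.6
[ 663.85565461 -206.9862646   275.54989308] [ 0.17158626 -0.22721288 -1.94153746]
15.68978100105271
```

View pics/t7.png

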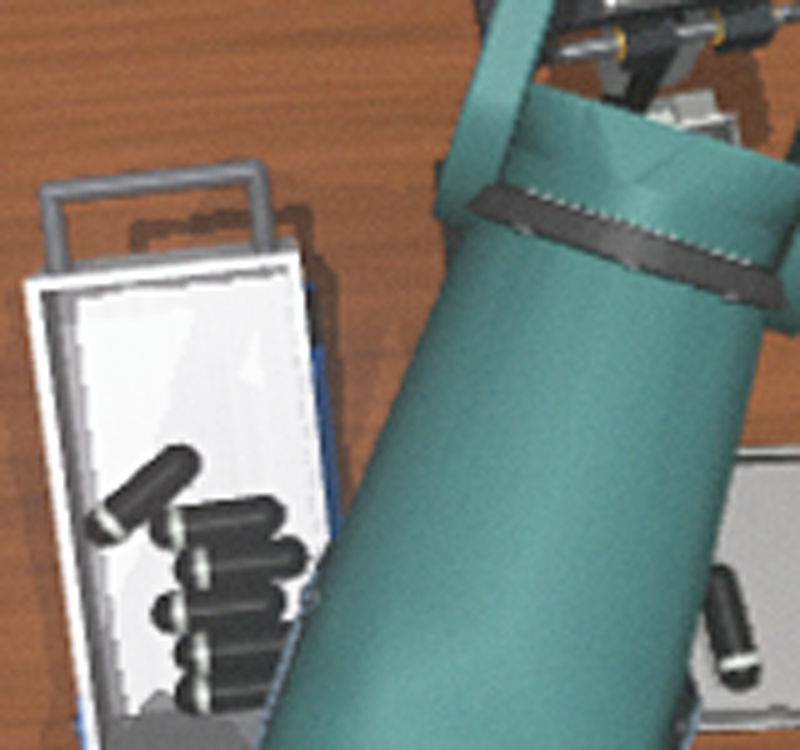

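Five grips lie in rows behind the front wall at crop rows 500–700, and one lies diagonally at (145,495). The scoop is lifted with the post held. Next I map these into bin coordinates and plan the insertion.

```bash
cat >> h.py <<'E'
yaw=np.radians(3.0);tip=0.4
ex0=np.array([np.cos(yaw),np.sin(yaw),0]);ey=np.array([-np.sin(yaw),np.cos(yaw),0]);ez0=np.array([0,0,1.])
ex=ex0*np.cos(tip)+ez0*np.sin(tip);ez=-ex0*np.sin(tip)+ez0*np.cos(tip)
H=np.array([391,10,30.]);C=H+5*ex+6*ez
def tobin(p,uv,h):
    c,d=ray(p,uv);t=((C+h*ez-c)@ez)/(d@ez);q=c+d*t-C;return np.round([q@ex,q@ey],1)
GZ,GX=81.,0.   # scoop origin = TCP + GZ*toolz + GX*tooly
def pose(s,y,h,pitch,g=None):
    """tool pose for scoop tip at bin coords (s,y,h); pitch = extra tip-down angle (rad) relative to floor"""
    a=tip+pitch;sx=ex0*np.cos(a)+ez0*np.sin(a);sz=-ex0*np.sin(a)+ez0*np.cos(a)
    P=C+s*ex+y*ey+h*ez
    o=P+84*sx;M=np.stack([-ey,-sx,-sz],1)
    return o-GZ*M[:,2]-GX*M[:,1],R.from_matrix(M)
E
python3 - <<'E'
from h import *
v=np.load("b7.npy");p=dict(K=v[:9].reshape(3,3),rvec=v[9:12],tvec=v[12:])
f=lambda u,w,h:tobin(p,(250+u/5,120+w/5),h)
print("far floor L",f(78,300,0),"left floor near",f(128,712,0))
print("rim far L",f(30,282,74),"rim far R",f(300,250,74), "left near rim",f(90,735,74))
for u,w in [(185,460),(103,528),(165,525),(275,515),(190,570),(295,555),(190,690),(190,655),(165,610)]: print((u,w),f(u,w,12))
s=robot.state();print(np.round(s["joints"],3))
for a in [(170,0,60,.3),(165,0,3,.3),(120,0,2,.1),(0,0,1,0)]:
    q,Rt=pose(*a);print(a,q.round(1),Rt.as_rotvec().round(3))
q,Rt=pose(170,0,120,.3);print(q);plan(s["tool_pos"],Rt)
E
```

```text
far floor L [236.2  51.5] left floor near [ 0.4 52.7]
rim far L [257.5  66.1] rim far R [259.4 -69.3] left near rim [17.6 65.8]
(185, 460) [144.6   3.5]
(103, 528) [111.6  52.3]
(165, 525) [109.6  18.5]
(275, 515) [108.6 -41.9]
(190, 570) [82.7  7.8]
(295, 555) [ 84.8 -50.5]
(190, 690) [13.8 15.6]
(190, 655) [34.1 13.3]
(165, 610) [61.4 24.1]
[-3.840e-01  4.190e-01  8.280e-01  1.000e-03  1.882e+00  1.059e+00]
(170, 0, 60, 0.3) [538.3  17.7 275. ] [-1.856  1.762 -0.643]
(165, 0, 3, 0.3) [555.9  18.6 220.6] [-1.856  1.762 -0.643]
(120, 0, 2, 0.1) [537.7  17.7 197.4] [-1.987  1.885 -0.481]
(0, 0, 1, 0) [438.6  12.5 145.7] [-2.049  1.945 -0.394]
[515.01388393  16.49929226 330.26839805]
[0.0, 0.0, 0.0, 0.044, 0.001, 0.005]
[0.0, 0.0, 0.0, 0.044, 0.001, 0.005]
[0.0, 0.0, 0.0, 0.044, 0.001, 0.005]
[0.0, 0.0, 0.0, 0.044, 0.001, 0.005]
[0.0, 0.0, 0.0, 0.044, 0.001, 0.005]
```

```bash
python3 - <<'E'
from h import *
s=robot.state()
q,Rt=pose(162,-1,130,.5);plan(s["tool_pos"],Rt)
print(q,(Rt.inv().apply(q-np.array(s["tool_pos"]))/100).round(3))
q2,_=pose(162,-1,4,.5);print(q2,(Rt.inv().apply(q2-q)/100).round(3))
E
```

```text
[0.0, 0.0, 0.0, 0.04, 0.001, 0.003]
[0.0, 0.0, 0.0, 0.04, 0.001, 0.003]
[0.0, 0.0, 0.0, 0.04, 0.001, 0.003]
[0.0, 0.0, 0.0, 0.04, 0.001, 0.003]
[0.0, 0.0, 0.0, 0.04, 0.001, 0.003]
[0.0, 0.0, 0.0, 0.04, 0.001, 0.003]
[0.0, 0.0, 0.0, 0.04, 0.001, 0.003]
[480.55156115  13.69182611 336.44702619] [-2.3    0.589 -1.722]
[529.55102806  16.25977935 220.39334094] [0.    0.604 1.106]
```

```bash

python3 -m crank '[[[0,0,-0.05,0.04,0.001,0.003,0],[0,0,-0.05,0.04,0.001,0.003,0],[0,0,-0.05,0.04,0.001,0.003,0],[0,0,0,0.04,0.001,0.003,0],[0,0,0,0.04,0.001,0.003,0],[0,0,0,0.04,0.001,0.003,0],[0,0,0,0.04,0.001,0.003,0],[0,0,0,0,0,0,0]]]'
python3 -m crank '[[[-0.329,0.084,-0.23,0,0,0,0],[-0.329,0.084,-0.23,0,0,0,0],[-0.329,0.084,-0.23,0,0,0,0],[-0.329,0.084,-0.23,0,0,0,0],[-0.329,0.084,-0.23,0,0,0,0],[-0.329,0.084,-0.23,0,0,0,0],[-0.329,0.084,-0.23,0,0,0,0],[0,0,0,0,0,0,0]]]'
python3 - <<'E'
from h import *
q,Rt=pose(162,-1,60,.5);plan(q,Rt);s=robot.state();print(s["tool_pos"],s["joints"],s["contact_force"],s["grip_width"])
a=robot.camera("scene");save(a,"s8.png",(260,120,400,225),5)
E
```

```text
time: 15.1
tool_pos: [654.6, -204.2, 272.2]
tool_rot: [-1.735, 1.65, -0.744]
contact_force: [-0.2, 0.8, -3.6]
grip_width: 15.6
time: 15.9
tool_pos: [483.9, 16.5, 349.6]
tool_rot: [-1.734, 1.626, -0.772]
contact_force: [0.2, -0.1, -0.8]
grip_width: 15.6
[0.016, 0.227, 0.336, 0.001, 0.002, 0.001]
[0.015, 0.229, 0.335, 0.001, 0.002, 0.001]
[483.93104279  16.4796668  349.56701166] [-0.2823024  -0.7283012   1.93799865  0.30693309  1.09216704  1.20406021] [ 0.22323511 -0.09301732 -0.82648761] 15.5566490416974
```

View pics/s8.png

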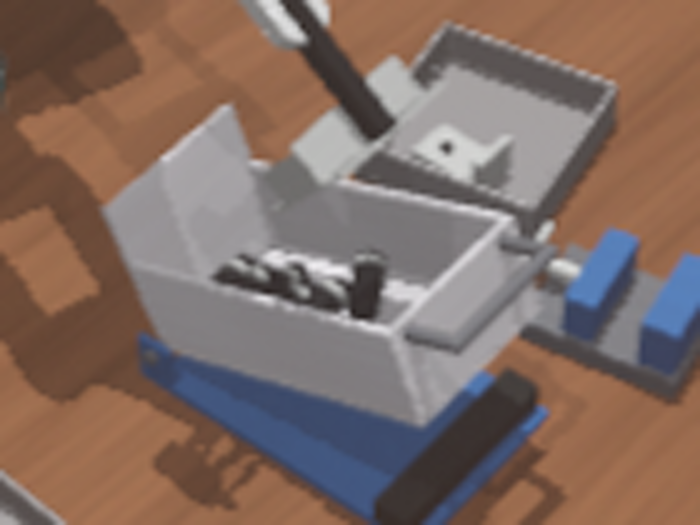

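The scoop is tilted above the bin behind the grips, with the diagonal grip at crop (368,285). Going in.

```bash

python3 -m crank '[[[0.016,0.227,0.336,0.001,0.002,0.001,0],[0.015,0.229,0.335,0.001,0.002,0.001,0],[0,0,0,0,0,0,0]]]'
python3 - <<'E'
from h import *
q,Rt=pose(160,-1,8,.5);plan(q,Rt,n=3);s=robot.state();print(np.round(s["tool_pos"],1),s["contact_force"])
E
```

```text
time: 16.25
tool_pos: [505.5, 11.9, 253.0]
tool_rot: [-1.733, 1.659, -0.762]
contact_force: [-0.6, 1.7, -4.3]
grip_width: 15.8
[-0.01, 0.031, 0.117, 0.003, 0.0, -0.001]
[-0.01, 0.032, 0.117, 0.003, 0.0, -0.001]
[-0.01, 0.033, 0.116, 0.003, 0.0, -0.001]
[505.5  11.9 253. ] [-0.55793845  1.72106425 -4.28324719]
```

```bash

python3 -m crank '[[[0,0,0,0,0,0,0],[0,0,0,0,0,0,0],[0,0,0,0,0,0,0]]]'
python3 - <<'E'
from h import *
q,Rt=pose(160,-1,8,.5);plan(q,Rt,n=3);s=robot.state();print(np.round(s["tool_pos"],1),s["contact_force"],np.round(s["joints"],2))
E
```

```text
time: 16.55
tool_pos: [510.1, 10.6, 272.5]
tool_rot: [-1.716, 1.64, -0.79]
contact_force: [0.1, 0.6, -1.7]
grip_width: 15.9
[-0.016, 0.095, 0.145, 0.0, -0.0, -0.001]
[-0.015, 0.095, 0.145, 0.0, -0.0, -0.001]
[-0.015, 0.095, 0.145, 0.0, -0.0, -0.001]
[510.1  10.6 272.5] [ 0.11092234  0.56690709 -1.65898886] [-0.25 -0.67  2.07  0.3   0.89  1.19]
```

```bash

python3 -m crank '[[[-0.016,0.095,0.145,0,0,0,0],[-0.015,0.095,0.145,0,0,0,0],[-0.015,0.095,0.145,0,0,0,0],[0,0,0,0,0,0,0],[0,0,0,0,0,0,0],[0,0,0,0,0,0,0]]]'
cat > pl.py <<'E'
from h import *
import sys
s=robot.state();m=rot().as_matrix();sx=-m[:,1];p=np.array(s["tool_pos"])
t=p+GZ*m[:,2]+GX*m[:,1]-84*sx-C;a=np.arctan2(sx[2],sx@ex0)-tip
print("tip s,y,h",np.round([t@ex,t@ey,t@ez],1),"pitch",a.round(3),"F",np.round(s["contact_force"],1),"yawerr",np.degrees(np.arctan2(sx@ey,sx@ex0)).round(1),"gw",round(s["grip_width"],1))
if len(sys.argv)>1:
    v=[float(x) for x in sys.argv[1:]];q,Rt=pose(*v[:4]);plan(q,Rt,n=int(v[4]) if len(v)>4 else None)
E
python3 pl.py 120 -1 2 .2 6
```

```text
time: 17.15
tool_pos: [525.4, 16.6, 221.3]
tool_rot: [-1.717, 1.641, -0.787]
contact_force: [0.0, -0.4, -1.9]
grip_width: 15.5
tip s,y,h [158.2  -0.3   6.6] pitch 0.497 F [ 0.  -0.4 -1.9] yawerr -0.5 gw 15.5
[0.001, 0.026, 0.023, -0.016, -0.0, -0.0]
[0.001, 0.025, 0.024, -0.016, -0.0, -0.0]
[0.001, 0.024, 0.026, -0.016, -0.0, -0.0]
[0.001, 0.023, 0.027, -0.016, -0.0, -0.0]
[0.001, 0.021, 0.028, -0.016, -0.0, -0.0]
[0.001, 0.02, 0.029, -0.016, -0.0, -0.0]
```

```bash

python3 -m crank '[[[0.001,0.026,0.023,-0.016,0,0,0],[0.001,0.025,0.024,-0.016,0,0,0],[0.001,0.024,0.026,-0.016,0,0,0],[0.001,0.023,0.027,-0.016,0,0,0],[0.001,0.021,0.028,-0.016,0,0,0],[0.001,0.02,0.029,-0.016,0,0,0],[0,0,0,0,0,0,0]]]'
python3 pl.py 80 -1 0 .1 5
```

```text
time: 17.85
tool_pos: [527.7, 16.1, 200.5]
tool_rot: [-1.919, 1.832, -0.561]
contact_force: [1.0, -0.2, -2.1]
grip_width: 15.8
tip s,y,h [120.9  -0.7   1.9] pitch 0.196 F [ 1.  -0.2 -2.1] yawerr -0.4 gw 15.8
[0.0, 0.066, 0.005, -0.006, -0.0, -0.0]
[0.0, 0.066, 0.006, -0.006, -0.0, -0.0]
[0.0, 0.066, 0.007, -0.006, -0.0, -0.0]
[0.0, 0.066, 0.008, -0.006, -0.0, -0.0]
[0.0, 0.066, 0.01, -0.006, -0.0, -0.0]
```

```bash

python3 -m crank '[[[0,0,0.03,0,0,0,0],[0,0,0,0,0,0,0],[0,0,0,0,0,0,0]]]'
python3 pl.py
python3 -m crank '[[[0,0,0.03,0,0,0,0],[0,0,0,0,0,0,0],[0,0,0,0,0,0,0]]]'
python3 pl.py 100 -1 -4 .12 4
```

```text
time: 18.15
tool_pos: [527.4, 16.4, 195.8]
tool_rot: [-1.92, 1.834, -0.558]
contact_force: [0.5, -0.1, 0.3]
grip_width: 15.7
tip s,y,h [118.5  -0.3  -2.1] pitch 0.194 F [ 0.5 -0.1  0.3] yawerr -0.4 gw 15.7
time: 18.45
tool_pos: [528.9, 16.5, 193.6]
tool_rot: [-1.921, 1.834, -0.558]
contact_force: [-3.5, -0.2, 5.0]
grip_width: 15.7
tip s,y,h [118.9  -0.3  -4.7] pitch 0.193 F [-3.5 -0.2  5. ] yawerr -0.4 gw 15.7
[0.001, 0.032, 0.005, -0.006, -0.0, -0.0]
[0.001, 0.032, 0.006, -0.006, -0.0, -0.0]
[0.001, 0.032, 0.006, -0.006, -0.0, -0.0]
[0.001, 0.032, 0.007, -0.006, -0.0, -0.0]
```

Floor contact is at model h of about -2.5. Sliding along it with light pressure.

```bash

python3 -m crank '[[[0.001,0.05,0.005,-0.008,0,0,0],[0.001,0.05,0.005,-0.008,0,0,0],[0.001,0.05,0.005,-0.008,0,0,0],[0.001,0.05,0.005,-0.008,0,0,0],[0,0,0,0,0,0,0]]]'
python3 pl.py 70 -1 -4 .05 4
```

```text
time: 18.95
tool_pos: [512.3, 15.4, 179.1]
tool_rot: [-1.988, 1.898, -0.469]
contact_force: [-1.3, -1.2, 4.3]
grip_width: 15.1
tip s,y,h [88.3 -0.5 -3.9] pitch 0.087 F [-1.3 -1.2  4.3] yawerr -0.4 gw 15.1
[0.0, 0.038, 0.004, -0.003, 0.0, -0.0]
[0.0, 0.038, 0.005, -0.003, 0.0, -0.0]
[0.0, 0.038, 0.005, -0.003, 0.0, -0.0]
[0.0, 0.038, 0.005, -0.003, 0.0, -0.0]
```

```bash
python3 - <<'E'
from h import *
a=robot.camera("scene");save(a,"s9.png",(280,130,400,220),6)
E
```

```text
(no output)
```

View pics/s9.png

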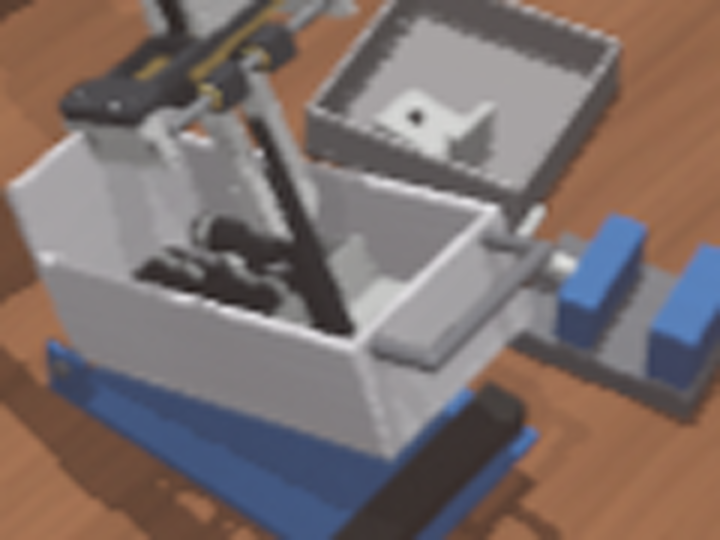

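The picture shows the blade behind and partly under the row, with one grip riding up at (240,240). I'll continue to the front wall.

```bash

python3 -m crank '[[[0,0.04,0.005,-0.004,0,0,0],[0,0.04,0.005,-0.004,0,0,0],[0,0.04,0.005,-0.004,0,0,0],[0,0.04,0.005,-0.004,0,0,0],[0,0.04,0.004,0,0,0,0],[0,0.04,0.003,0,0,0,0],[0,0,0,0,0,0,0]]]'
python3 pl.py
python3 -m crank '[[[0,0.04,0.002,0,0,0,0],[0,0.04,0.002,0,0,0,0],[0,0.04,0.002,0,0,0,0],[0,0.04,0.002,0,0,0,0],[0,0,0,0,0,0,0]]]'
python3 pl.py 30 -1 -4 .02 4
```

```text
time: 19.7
tool_pos: [492.7, 14.6, 167.8]
tool_rot: [-2.017, 1.925, -0.43]
contact_force: [-0.3, 0.0, 5.6]
grip_width: 15.4
tip s,y,h [61.9 -0.2 -3.2] pitch 0.042 F [-0.3  0.   5.6] yawerr -0.4 gw 15.4
time: 20.2
tool_pos: [485.1, 13.4, 167.1]
tool_rot: [-2.002, 1.916, -0.449]
contact_force: [9.6, -1.0, 7.5]
grip_width: 15.5
tip s,y,h [56.3 -1.  -2.5] pitch 0.062 F [ 9.6 -1.   7.5] yawerr -0.5 gw 15.5
[-0.001, 0.058, 0.009, -0.003, -0.0, -0.001]
[-0.001, 0.057, 0.009, -0.003, -0.0, -0.001]
[-0.001, 0.057, 0.01, -0.003, -0.0, -0.001]
[-0.001, 0.057, 0.011, -0.003, -0.0, -0.001]
```

```bash
python3 pl.py 61 -1 32 -.3 5; python3 - <<'E'
from h import *
import h
q1,R1=pose(61,-1,32,-.3);s={"tool_pos":q1,"tool_rot":R1.as_rotvec()}
q,Rt=pose(76,-1,72,-.65);plan(q,Rt,n=5,st=s)
E
```

```text
tip s,y,h [56.3 -1.  -2.5] pitch 0.062 F [ 9.6 -1.   7.5] yawerr -0.5 gw 15.5
[-0.002, -0.06, 0.002, -0.023, -0.0, -0.001]
[-0.001, -0.06, -0.003, -0.023, -0.0, -0.001]
[-0.001, -0.06, -0.007, -0.023, -0.0, -0.001]
[-0.001, -0.059, -0.011, -0.023, -0.0, -0.001]
[-0.001, -0.058, -0.015, -0.023, -0.0, -0.001]
[-0.0, -0.05, -0.018, -0.022, 0.0, 0.0]
[-0.0, -0.049, -0.021, -0.022, 0.0, 0.0]
[-0.0, -0.047, -0.025, -0.022, 0.0, 0.0]
[-0.0, -0.046, -0.028, -0.022, 0.0, 0.0]
[-0.0, -0.043, -0.031, -0.022, 0.0, 0.0]
```

```bash

python3 -m crank '[[[0,-0.06,-0.02,-0.023,0,0,0],[0,-0.06,-0.01,-0.023,0,0,0],[0,-0.06,-0.01,-0.023,0,0,0],[0,-0.06,-0.015,-0.023,0,0,0],[0,-0.06,-0.015,-0.023,0,0,0],[0,-0.055,-0.02,-0.022,0,0,0],[0,-0.055,-0.02,-0.022,0,0,0],[0,0,0,0,0,0,0]]]'
python3 pl.py
python3 -m crank '[[[0,-0.055,-0.025,-0.022,0,0,0],[0,-0.055,-0.028,-0.022,0,0,0],[0,-0.055,-0.031,-0.022,0,0,0],[0,-0.02,-0.1,0,0,0,0],[0,-0.02,-0.2,0,0,0,0],[0,-0.02,-0.2,0,0,0,0],[0,0,0,0,0,0,0],[0,0,0,0,0,0,0]]]'
python3 pl.py
python3 - <<'E'
from h import *
a=robot.camera("scene");save(a,"s10.png",(250,90,400,215),5)
b=robot.camera("top");save(b,"t10.png",(250,130,330,270),4)
i=cv2.imread("pics/s10.png");j=cv2.imread("pics/t10.png");j=cv2.resize(j,(357-0,625));k=np.hstack([i,j]);cv2.imwrite("pics/m10.png",cv2.resize(k,(800,int(625*800/k.shape[1]))))
E
```

```text
time: 21.0
tool_pos: [516.4, 15.7, 176.4]
tool_rot: [2.241, -2.137, -0.073]
contact_force: [-0.1, -0.4, -2.0]
grip_width: 15.8
tip s,y,h [56.2 -0.1 45.1] pitch -0.464 F [-0.1 -0.4 -2. ] yawerr -0.3 gw 15.8
time: 21.8
tool_pos: [551.6, 17.2, 232.5]
tool_rot: [2.128, -2.029, -0.273]
contact_force: [-0.3, 0.5, -2.9]
grip_width: 15.9
tip s,y,h [105.9  -0.5 106. ] pitch -0.664 F [-0.3  0.5 -2.9] yawerr -0.3 gw 15.9
```

View pics/m10.png

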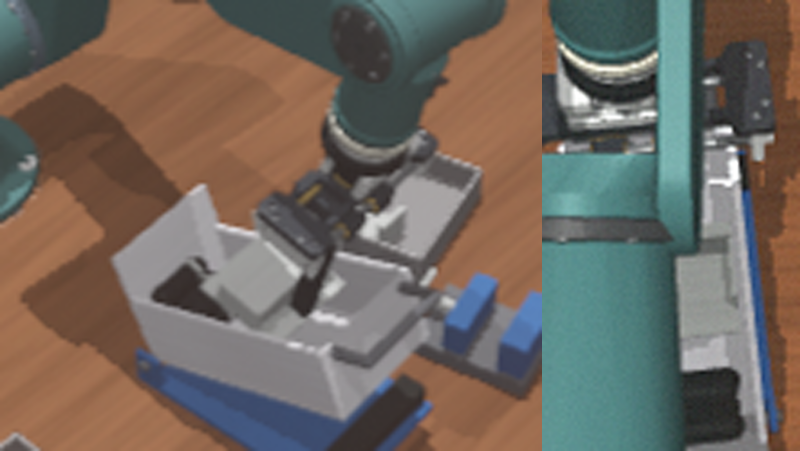

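The picture shows grips left at the front wall (180,285). The scoop interior is hidden by its own side wall, so I weigh it by the wrist force.

```bash

python3 -m crank '[[[0,0,0,0,0,0,0],[0,0,0,0,0,0,0],[0,0,0,0,0,0,0],[0,0,0,0,0,0,0]]]' | grep force
for i in 1 2 3; do python3 -m crank '[[[0,0,0,0,0,0,0],[0,0,0,0,0,0,0]]]' | grep force; done
python3 - <<'E'
from h import *
a=robot.camera("scene")
for d in robot.look_for("grip0",a)[:8]: print(np.round(d["bbox"]),round(d["conf"],2))
m=rot().as_matrix();p=np.array(robot.state()["tool_pos"])
for l,z in [(-84,0),(0,0),(-40,12)]: X=p+(GZ-z)*m[:,2]-l*m[:,1]*1;print(l,proj(a,X))
E
```

```text
contact_force: [0.5, 1.0, -1.1]
contact_force: [0.5, 0.5, -2.0]
contact_force: [0.9, 0.7, -1.4]
contact_force: [-0.3, -0.2, -2.4]
[301. 169.   8.  10.] 0.61
[292. 161.  12.  14.] 0.54
-84 [314.93065856 159.77478777]
0 [332.72578751 174.85299168]
-40 [324.86479824 165.82600246]
```

Averaged force is about the empty scoop's weight (200 g), so the pile was bulldozed and not scooped. I'll re-enter and push harder.

```bash
python3 pl.py 112 -1 20 .12 10; python3 - <<'E'
from h import *
q1,R1=pose(112,-1,20,.12);q,Rt=pose(108,-1,-3,.12);plan(q,Rt,n=1,st={"tool_pos":q1,"tool_rot":R1.as_rotvec()})
q2,R2=pose(60,-1,-4,.05);plan(q2,R2,n=2,st={"tool_pos":q,"tool_rot":Rt.as_rotvec()})
E
```

```text
tip s,y,h [106.1  -0.5 105.5] pitch -0.666 F [ 0.4 -1.1 -2.2] yawerr -0.3 gw 15.7
[0.0, 0.025, 0.028, 0.025, 0.0, -0.0]
[0.0, 0.027, 0.026, 0.025, 0.0, -0.0]
[-0.0, 0.029, 0.024, 0.025, 0.0, -0.0]
[-0.0, 0.03, 0.021, 0.025, 0.0, -0.0]
[-0.0, 0.032, 0.019, 0.025, 0.0, -0.0]
[-0.0, 0.033, 0.016, 0.025, 0.0, -0.0]
[-0.0, 0.035, 0.014, 0.025, 0.0, -0.0]
[-0.0, 0.036, 0.011, 0.025, 0.0, -0.0]
[-0.0, 0.036, 0.008, 0.025, 0.0, -0.0]
[-0.0, 0.037, 0.005, 0.025, 0.0, -0.0]
[-0.0, 0.067, 0.224, 0.0, -0.0, 0.0]
[-0.0, 0.212, 0.007, -0.011, -0.0, 0.0]
[-0.0, 0.211, 0.014, -0.011, -0.0, 0.0]
```

```bash

python3 -m crank '[[[0,0.025,0.028,0.025,0,0,0],[0,0.027,0.026,0.025,0,0,0],[0,0.029,0.024,0.025,0,0,0],[0,0.03,0.021,0.025,0,0,0],[0,0.032,0.019,0.025,0,0,0],[0,0.033,0.016,0.025,0,0,0],[0,0.035,0.014,0.025,0,0,0],[0,0.036,0.011,0.025,0,0,0]]]' | grep force
python3 -m crank '[[[0,0.036,0.008,0.025,0,0,0],[0,0.037,0.005,0.025,0,0,0],[0,0.03,0.11,0,0,0,0],[0,0.03,0.11,0,0,0,0],[0,0,0,0,0,0,0],[0,0,0,0,0,0,0]]]' |grep force
python3 pl.py
python3 -m crank '[[[0,0.21,0.01,-0.01,0,0,0],[0,0.21,0.01,-0.01,0,0,0],[0,0.21,0.01,0,0,0,0],[0,0,0,0,0,0,0],[0,0,0,0,0,0,0]]]'|grep force
python3 pl.py
```

```text
contact_force: [-0.4, 0.2, -2.2]
contact_force: [1.1, -0.6, -1.6]
tip s,y,h [108.5  -0.5  -2.9] pitch 0.117 F [ 1.1 -0.6 -1.6] yawerr -0.4 gw 15.3
contact_force: [-4.8, -0.6, 13.7]
tip s,y,h [44.4 -0.8 -2.2] pitch 0.064 F [-4.8 -0.6 13.7] yawerr -0.3 gw 16.0
```

```bash

python3 -m crank '[[[0,0.2,-0.01,0,0,0,0],[0,0.1,0,0,0,0,0],[0,0,0,0,0,0,0],[0,0,0,0,0,0,0]]]'|grep force
python3 pl.py
python3 -m crank '[[[0,0.2,-0.01,-0.005,0,0,0],[0,0,0,0,0,0,0],[0,0,0,0,0,0,0]]]'|grep force
python3 pl.py
```

```text
contact_force: [-3.8, 0.3, 17.9]
tip s,y,h [18.6 -0.9 -1.5] pitch 0.071 F [-3.8  0.3 17.9] yawerr -0.3 gw 16.0
contact_force: [0.8, 0.2, 19.7]
tip s,y,h [ 2.7 -1.1  0.8] pitch 0.066 F [ 0.8  0.2 19.7] yawerr -0.4 gw 15.7
```

The tip has reached the front wall. Now I roll the tip up along it.

```bash

python3 -m crank '[[[0,-0.05,-0.05,-0.015,0,0,0],[0,-0.05,-0.03,-0.015,0,0,0],[0,-0.05,-0.02,-0.015,0,0,0],[0,0,0,0,0,0,0]]]'|grep force
python3 pl.py
python3 -m crank '[[[0,-0.06,-0.01,-0.023,0,0,0],[0,-0.06,-0.01,-0.023,0,0,0],[0,-0.06,-0.015,-0.023,0,0,0],[0,-0.055,-0.02,-0.022,0,0,0],[0,-0.055,-0.02,-0.022,0,0,0],[0,-0.055,-0.025,-0.022,0,0,0],[0,0,0,0,0,0,0]]]'|grep force
python3 pl.py 23 -1 68 -.65
```

```text
contact_force: [5.9, -1.0, -1.6]
tip s,y,h [-3.2 -0.4 16.9] pitch -0.096 F [ 5.9 -1.  -1.6] yawerr -0.4 gw 15.5
contact_force: [-0.3, 0.7, -5.3]
tip s,y,h [ 7.4  0.  59.1] pitch -0.529 F [-0.3  0.7 -5.3] yawerr -0.3 gw 15.6
[0.002, -0.182, -0.048, -0.039, 0.001, -0.001]
```

```bash

python3 -m crank '[[[0,-0.08,-0.025,-0.02,0,0,0],[0,-0.08,-0.025,-0.02,0,0,0],[0,-0.08,-0.025,-0.015,0,0,0],[0,-0.05,-0.05,0,0,0,0],[0,-0.05,-0.1,0,0,0,0],[0,-0.02,-0.15,0,0,0,0],[0,0,-0.15,0,0,0,0],[0,0,-0.15,0,0,0,0]]]'|grep force
for i in 1 2 3 4; do python3 -m crank '[[[0,0,0,0,0,0,0],[0,0,0,0,0,0,0],[0,0,0,0,0,0,0]]]' | grep force; done
python3 pl.py
python3 - <<'E'
from h import *
a=robot.camera("scene");save(a,"s11.png",(270,110,370,190),8)
E
```

```text
contact_force: [0.1, -0.2, -3.3]
contact_force: [-0.0, 0.3, -3.6]
contact_force: [-0.7, 1.2, -3.1]
contact_force: [0.3, 0.1, -3.2]
contact_force: [-0.1, 0.2, -4.3]
tip s,y,h [ 76.2  -0.3 111.9] pitch -0.698 F [-0.1  0.2 -4.3] yawerr -0.3 gw 15.5
```

View pics/s11.png

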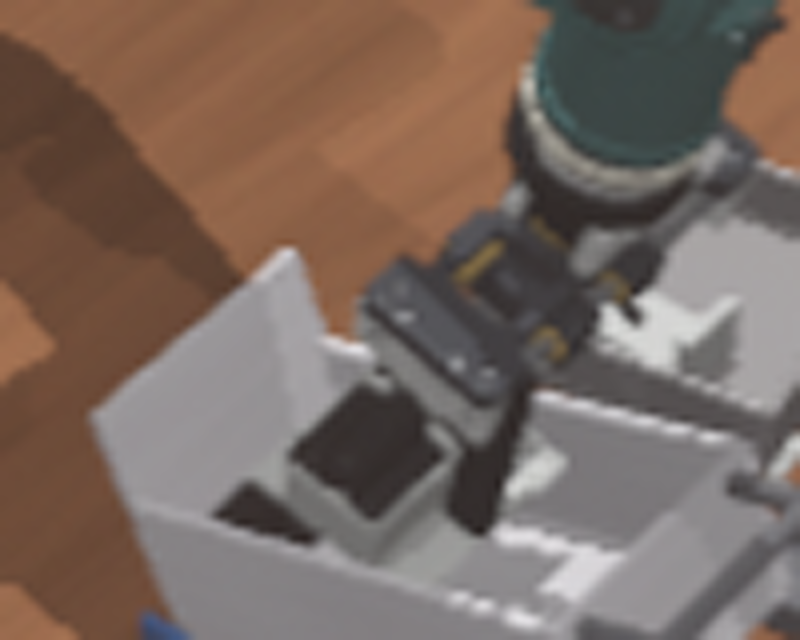

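The scoop now holds a heap of about 4 grips (force about 3.5 N against 1.9 N empty). About 1–2 grips remain at the front wall (265,515). Carrying to the tray.

```bash
cat >> h.py <<'E'
def wpose(x,y,z,tilt,yw=3.0):
    t=np.radians(yw);u=np.array([np.cos(t),np.sin(t),0]);sx=u*np.cos(tilt)+ez0*np.sin(tilt);sz=-u*np.sin(tilt)+ez0*np.cos(tilt);l=np.array([-np.sin(t),np.cos(t),0])
    M=np.stack([-l,-sx,-sz],1);return np.array([x,y,z])+84*sx-GZ*M[:,2]-GX*M[:,1],R.from_matrix(M)
def wtip():
    s=robot.state();m=rot().as_matrix();sx=-m[:,1]
    print("tip",(np.array(s["tool_pos"])+GZ*m[:,2]-84*sx).round(1),"tilt",round(float(np.arcsin(sx[2])),3),"yaw",np.degrees(np.arctan2(sx[1],sx[0])).round(1),"F",np.round(s["contact_force"],1),"q",np.round(s["joints"],2))
E
python3 - <<'E'
from h import *
wtip();s=robot.state();m=rot()
p=np.array(s["tool_pos"]);print(p)
for d in ([0,0,100],):print((m.inv().apply(d)/100).round(3))
q,_=wpose(475,-303,140,-.3);print((m.inv().apply(q-p-[0,0,100])/100).round(3),q)
E
```

```text
tip [419.8  11.2 170.2] tilt -0.298 yaw 2.7 F [ 0.4  1.  -3.4] q [-0.06  0.26  1.17 -0.03  2.01  1.46]
[523.8010985   15.90987299 222.94542482]
[-0.003  0.293 -0.956]
[ 3.161 -0.766  1.119] [ 579.04261935 -297.54735737  192.55855826]
```

```bash

python3 -m crank '[[[0,0.03,-0.1,0,0,0,0],[0,0.06,-0.2,0,0,0,0],[0,0.08,-0.25,0,0,0,0],[0,0.08,-0.25,0,0,0,0],[0,0.04,-0.15,0,0,0,0],[0,0,0,0,0,0,0]]]'|grep force
python3 -m crank '[[[0.15,-0.03,0.02,0,0,0,0],[0.3,-0.07,0.08,0,0,0,0],[0.3,-0.07,0.1,0,0,0,0],[0.3,-0.07,0.1,0,0,0,0],[0.3,-0.07,0.1,0,0,0,0],[0.3,-0.07,0.1,0,0,0,0],[0.3,-0.07,0.12,0,0,0,0],[0.3,-0.07,0.12,0,0,0,0]]]'|grep force
python3 -m crank '[[[0.3,-0.07,0.12,0,0,0,0],[0.3,-0.07,0.12,0,0,0,0],[0.2,-0.07,0.12,0,0,0,0],[0.1,-0.03,0.06,0,0,0,0],[0,0,0,0,0,0,0],[0,0,0,0,0,0,0],[0,0,0,0,0,0,0]]]'|grep force
python3 - <<'E'
from h import *
wtip()
q,Rt=wpose(475,-303,60,0.1);plan(q,Rt)
q2,R2=wpose(470,-303,42,0.7);print();plan(q2,R2,n=8,st={"tool_pos":q,"tool_rot":Rt.as_rotvec()})
E
```

```text
contact_force: [0.4, 0.6, -4.3]
contact_force: [0.7, -0.8, -3.4]
contact_force: [-0.5, 0.4, -3.4]
tip [ 474.  -300.6  136.6] tilt -0.296 yaw 2.8 F [-0.5  0.4 -3.4] q [-0.48  0.53  0.87 -0.16  1.99  0.99]
[0.007, 0.049, 0.156, 0.042, 0.0, -0.0]
[0.007, 0.069, 0.149, 0.042, 0.0, -0.0]
[0.007, 0.088, 0.138, 0.042, 0.0, -0.0]

[-0.0, 0.084, -0.02, 0.024, -0.0, -0.0]
[-0.0, 0.082, -0.026, 0.024, -0.0, -0.0]
[-0.0, 0.08, -0.032, 0.024, -0.0, -0.0]
[-0.0, 0.077, -0.038, 0.024, -0.0, -0.0]
[-0.0, 0.074, -0.044, 0.024, -0.0, -0.0]
[-0.0, 0.071, -0.049, 0.024, -0.0, -0.0]
[-0.0, 0.067, -0.054, 0.024, -0.0, -0.0]
[-0.0, 0.063, -0.059, 0.024, -0.0, -0.0]
```

```bash

python3 -m crank '[[[0.007,0.049,0.156,0.03,0,0,0],[0.007,0.069,0.149,0.03,0,0,0],[0.007,0.088,0.138,0.03,0,0,0],[0,0,0,0.036,0,0,0],[0,0,0,0,0,0,0]]]'|grep force
python3 -m crank '[[[0,0.084,-0.02,0.024,0,0,0],[0,0.082,-0.026,0.024,0,0,0],[0,0.08,-0.032,0.024,0,0,0],[0,0.077,-0.038,0.024,0,0,0],[0,0.074,-0.044,0.024,0,0,0],[0,0.071,-0.049,0.024,0,0,0],[0,0.067,-0.054,0.024,0,0,0],[0,0.063,-0.059,0.024,0,0,0]]]'|grep force
for i in 1 2 3; do python3 -m crank '[[[0,0,0,0,0,0,0],[0,0,0,0,0,0,0],[0,0,0,0,0,0,0]]]'|grep force; done
python3 - <<'E'
from h import *
wtip()
q,Rt=wpose(480,-303,52,1.0);plan(q,Rt,n=4)
b=robot.camera("top");a=robot.camera("scene");save(a,"s12.png",(205,180,325,280),6)
E
```

```text
contact_force: [-0.3, 0.8, -3.6]
contact_force: [-0.5, -0.3, -1.8]
contact_force: [-0.1, -0.2, -0.8]
contact_force: [-0.9, 0.6, -2.3]
contact_force: [-0.6, -0.2, -1.8]
tip [ 468.  -303.6   41.7] tilt 0.701 yaw 2.5 F [-0.6 -0.2 -1.8] q [-1.03 -0.18  1.89  0.67  1.15  0.3 ]
[-0.001, 0.029, -0.053, 0.024, -0.0, -0.0]
[-0.001, 0.025, -0.055, 0.024, -0.0, -0.0]
[-0.001, 0.021, -0.057, 0.024, -0.0, -0.0]
[-0.001, 0.017, -0.058, 0.024, -0.0, -0.0]
```

View pics/s12.png

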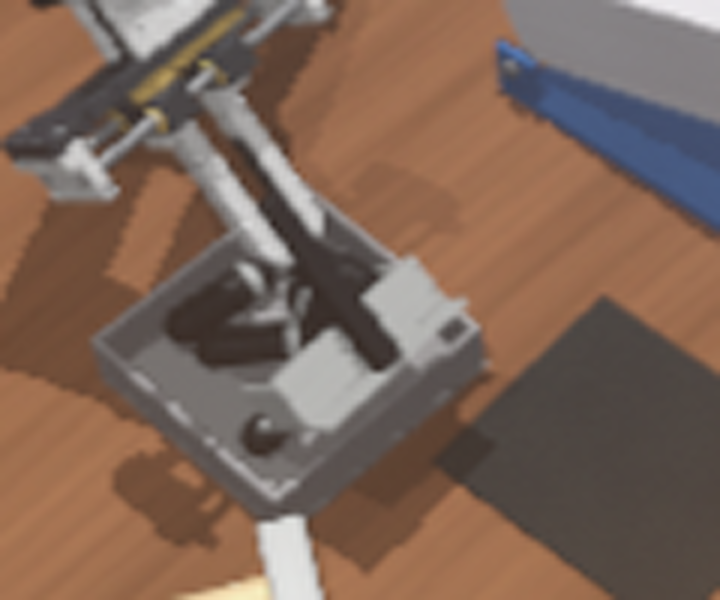

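The grips have poured into the right tray, visible at (230,320) and (265,435), and the scoop weighs empty. Raise it and return to the bin for the rest.

```bash

python3 - <<'E'
from h import *
s=robot.state();m=rot();p=np.array(s["tool_pos"])
print((m.inv().apply([0,0,170])/100).round(3))
q,Rt=pose(120,-1,70,.12)
plan(p,Rt,n=4)
print("then",(Rt.inv().apply(q-p-[0,0,170])/100).round(3), q,p)
E
```

```text
[-0.005 -1.097 -1.299]
[0.0, 0.0, 0.0, -0.014, -0.0, -0.0]
[0.0, 0.0, 0.0, -0.014, -0.0, -0.0]
[0.0, 0.0, 0.0, -0.014, -0.0, -0.0]
[0.0, 0.0, 0.0, -0.014, -0.0, -0.0]
then [-3.167 -0.064  0.81 ] [509.07671583  15.18676612 260.70921347] [ 479.89948223 -303.43748455  157.77058111]
```

```bash

python3 -m crank '[[[0,-0.1,-0.12,0,0,0,0],[0,-0.2,-0.24,0,0,0,0],[0,-0.3,-0.35,0,0,0,0],[0,-0.3,-0.35,0,0,0,0],[0,-0.2,-0.24,-0.014,0,0,0],[0,0,0,-0.014,0,0,0],[0,0,0,-0.014,0,0,0],[0,0,0,-0.014,0,0,0]]]'|grep -e force -e pos
python3 -m crank '[[[-0.396,-0.05,0.029,0,0,0,0],[-0.396,-0.05,0.029,0,0,0,0],[-0.396,-0.05,0.029,0,0,0,0],[-0.396,-0.05,0.029,0,0,0,0],[-0.396,-0.05,0.029,0,0,0,0],[-0.396,-0.05,0.029,0,0,0,0],[-0.396,-0.05,0.029,0,0,0,0],[-0.396,-0.05,0.029,0,0,0,0]]]'|grep -e force -e pos
python3 -m crank '[[[0,0,0,0,0,0,0],[0,0,0,0,0,0,0],[0,0,0,0,0,0,0],[0,0,0,0,0,0,0]]]'|grep -e force -e pos
python3 pl.py 115 -1 50 .12 3
python3 - <<'E'
from h import *
a=robot.camera("scene");save(a,"s13.png",(270,110,390,210),6)
for d in robot.look_for("grip0",a)[:8]: print(np.round(d["bbox"]),round(d["conf"],2))
E
```

```text
tool_pos: [480.1, -303.9, 330.4]
contact_force: [-0.3, 0.1, -2.3]
tool_pos: [510.9, 16.6, 330.9]
contact_force: [0.1, -0.2, -2.0]
tool_pos: [511.4, 13.2, 329.2]
contact_force: [0.8, 0.8, -2.2]
tip s,y,h [149.2  -2.5 131.8] pitch 0.125 F [ 0.8  0.8 -2.2] yawerr -0.6 gw 15.8
[-0.006, 0.146, 0.258, -0.001, -0.0, -0.001]
[-0.006, 0.145, 0.258, -0.001, -0.0, -0.001]
[-0.007, 0.145, 0.258, -0.001, -0.0, -0.001]
[234. 222.  15.  12.] 0.7
[243. 239.  19.  18.] 0.68
[295. 164.  14.  14.] 0.63
```

View pics/s13.png

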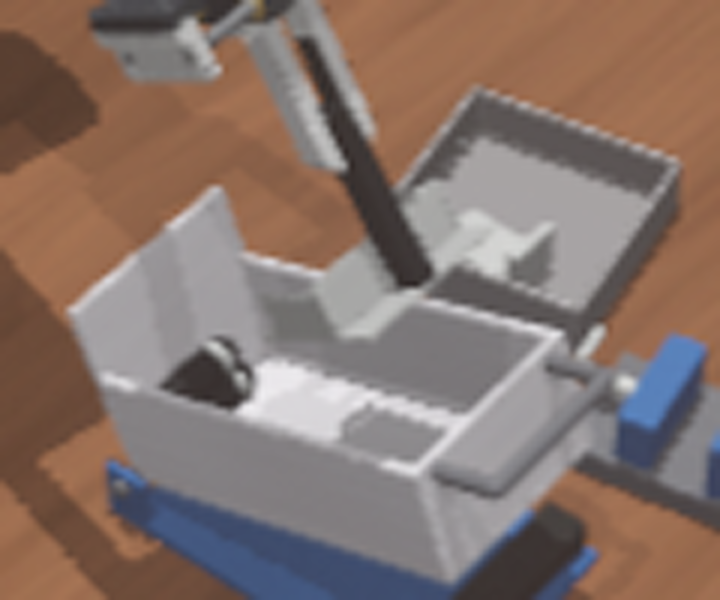

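Two grips remain near the front wall at (210,375). Repeating the scoop.

```bash

python3 -m crank '[[[-0.006,0.146,0.258,0,0,0,0],[-0.006,0.145,0.258,0,0,0,0],[-0.006,0.145,0.258,0,0,0,0],[0,0,0,0,0,0,0],[0,0,0,0,0,0,0],[0,0,0,0,0,0,0]]]'|grep force
python3 pl.py 110 -1 -3 .12 3
```

```text
contact_force: [0.0, -0.4, -1.6]
tip s,y,h [118.4   0.2  51.4] pitch 0.13 F [ 0.  -0.4 -1.6] yawerr -0.4 gw 15.6
[0.003, 0.049, 0.179, -0.001, -0.0, -0.001]
[0.003, 0.048, 0.179, -0.001, -0.0, -0.001]
[0.003, 0.047, 0.179, -0.001, -0.0, -0.001]
```

```bash

python3 -m crank '[[[0.003,0.049,0.179,0,0,0,0],[0.003,0.048,0.179,0,0,0,0],[0.003,0.047,0.179,0,0,0,0],[0,0,0,0,0,0,0],[0,0,0,0,0,0,0]]]'|grep force
python3 pl.py
python3 -m crank '[[[0,0.21,0.01,-0.01,0,0,0],[0,0.21,0.01,-0.01,0,0,0],[0,0.21,0.01,0,0,0,0],[0,0,0,0,0,0,0],[0,0,0,0,0,0,0]]]'|grep force
python3 pl.py
python3 -m crank '[[[0,0.2,-0.01,0,0,0,0],[0,0.1,0,0,0,0,0],[0,0.15,-0.01,-0.005,0,0,0],[0,0,0,0,0,0,0],[0,0,0,0,0,0,0]]]'|grep force
python3 pl.py 2 -1 0 .05 1
```

```text
contact_force: [0.6, -0.5, -1.9]
tip s,y,h [109.8  -0.2  -4.3] pitch 0.128 F [ 0.6 -0.5 -1.9] yawerr -0.4 gw 15.5
contact_force: [-4.1, -0.2, 14.7]
tip s,y,h [46.7 -0.4 -4.6] pitch 0.075 F [-4.1 -0.2 14.7] yawerr -0.3 gw 15.4
contact_force: [-3.9, -1.1, 27.5]
tip s,y,h [ 9.9 -1.6 -0.4] pitch 0.077 F [-3.9 -1.1 27.5] yawerr -0.3 gw 15.7
[-0.005, 0.057, 0.013, -0.009, -0.002, -0.001]
```

```bash

python3 -m crank '[[[0,0.08,-0.05,0,0,0,0],[0,0.08,-0.02,0,0,0,0],[0,0,0,0,0,0,0],[0,0,0,0,0,0,0]]]'|grep force
python3 pl.py
python3 -m crank '[[[0,-0.03,-0.05,-0.015,0,0,0],[0,-0.05,-0.03,-0.015,0,0,0],[0,-0.05,-0.02,-0.015,0,0,0],[0,0,0,0,0,0,0]]]'|grep force
python3 pl.py
```

```text
contact_force: [0.8, -0.7, 16.7]
tip s,y,h [-10.1  -0.5   3.1] pitch 0.071 F [ 0.8 -0.7 16.7] yawerr -0.3 gw 15.6
contact_force: [5.7, -0.4, -1.1]
tip s,y,h [-15.1   0.3  20.4] pitch -0.085 F [ 5.7 -0.4 -1.1] yawerr -0.3 gw 15.7
```

```bash

python3 -m crank '[[[0,-0.06,-0.01,-0.023,0,0,0],[0,-0.06,-0.01,-0.023,0,0,0],[0,-0.06,-0.015,-0.023,0,0,0],[0,-0.055,-0.02,-0.022,0,0,0],[0,-0.055,-0.02,-0.022,0,0,0],[0,-0.055,-0.025,-0.022,0,0,0],[0,0,0,0,0,0,0]]]'|grep force
python3 pl.py
python3 -m crank '[[[0,-0.09,-0.03,-0.02,0,0,0],[0,-0.09,-0.03,-0.02,0,0,0],[0,-0.09,-0.03,-0.015,0,0,0],[0,-0.06,-0.05,0,0,0,0],[0,-0.05,-0.1,0,0,0,0],[0,-0.02,-0.15,0,0,0,0],[0,0,-0.15,0,0,0,0],[0,0,-0.15,0,0,0,0]]]'|grep force
for i in 1 2 3 4; do python3 -m crank '[[[0,0,0,0,0,0,0],[0,0,0,0,0,0,0]]]' | grep force; done
python3 pl.py
python3 - <<'E'
from h import *
wtip()
a=robot.camera("scene");save(a,"s14.png",(270,110,370,190),7);b=robot.camera("top")
for d in robot.look_for("grip0",a)[:8]: print(np.round(d["bbox"]),round(d["conf"],2))
for d in robot.look_for("grip0",b)[:8]: print("top",np.round(d["bbox"]),round(d["conf"],2))
E
```

```text
contact_force: [1.2, -0.1, -1.8]
tip s,y,h [-5.6  0.6 62.6] pitch -0.52 F [ 1.2 -0.1 -1.8] yawerr -0.3 gw 15.7
contact_force: [0.5, -0.1, -2.2]
contact_force: [0.3, -0.3, -3.1]
contact_force: [0.0, -0.1, -2.7]
contact_force: [-0.0, 0.3, -1.9]
contact_force: [-0.6, 0.1, -2.8]
tip s,y,h [ 65.8   0.3 113.6] pitch -0.692 F [-0.6  0.1 -2.8] yawerr -0.3 gw 15.6
tip [409.6  11.3 167.8] tilt -0.292 yaw 2.7 F [-0.6  0.1 -2.8] q [-0.06  0.23  1.2  -0.03  2.    1.45]
[240. 232.  17.   6.] 0.71
[256. 229.  13.   8.] 0.61
[316. 163.  14.   7.] 0.58
[244. 239.  17.  17.] 0.45
top [397. 225.  27.   8.] 0.77
top [392. 251.  28.  10.] 0.76
top [388. 236.  29.  20.] 0.66
top [294. 253.  17.  12.] 0.64
```

View pics/s14.png

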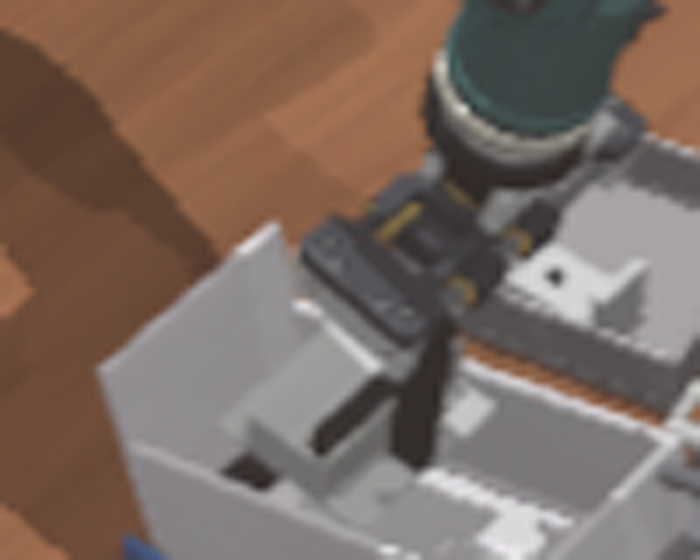

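One grip is in the scoop against its back wall, and one is still in the bin at (250,470). I'll pour this one, then return for the last.

```bash

python3 -m crank '[[[0,0.03,-0.1,0,0,0,0],[0,0.06,-0.2,0,0,0,0],[0,0.08,-0.25,0,0,0,0],[0,0.08,-0.25,0,0,0,0],[0,0.04,-0.15,0,0,0,0],[0,0,0,0,0,0,0]]]'|grep force
python3 -m crank '[[[0.15,-0.03,0.02,0,0,0,0],[0.3,-0.07,0.08,0,0,0,0],[0.3,-0.07,0.1,0,0,0,0],[0.3,-0.07,0.1,0,0,0,0],[0.3,-0.07,0.1,0,0,0,0],[0.3,-0.07,0.1,0,0,0,0],[0.3,-0.07,0.12,0,0,0,0],[0.3,-0.07,0.12,0,0,0,0]]]'|grep force
python3 -m crank '[[[0.3,-0.08,0.12,0,0,0,0],[0.3,-0.08,0.12,0,0,0,0],[0.2,-0.09,0.12,0,0,0,0],[0.1,-0.07,0.06,0,0,0,0],[0,0,0,0,0,0,0],[0,0,0,0,0,0,0],[0,0,0,0,0,0,0]]]'|grep force
python3 - <<'E'
from h import *
wtip()
a=robot.camera("scene");b=robot.camera("top")
m=rot().as_matrix();p=np.array(robot.state()["tool_pos"]);X=p+GZ*m[:,2];Y=X+36*m[:,1]
for n,Z in (("scoop",X),("scoop_mid",Y)):
    for c in (a,b): print(n,best(n,c),proj(c,Z).round(1))
q,Rt=wpose(475,-303,75,0.1);plan(q,Rt)
E
```

```text
contact_force: [0.6, -0.1, -2.8]
contact_force: [0.1, 0.2, -1.7]
contact_force: [1.2, -0.9, -2.3]
tip [ 471.4 -300.3  132. ] tilt -0.29 yaw 2.8 F [ 1.2 -0.9 -2.3] q [-0.48  0.52  0.89 -0.16  1.98  0.99]
scoop [([277.8, 241.1], 0.67)] [273.2 241. ]
scoop [] [402.4 194.5]
scoop_mid [([269.6, 239.4], 0.73)] [265.2 233.7]
scoop_mid [] [405.2 206.2]
[0.007, 0.058, 0.091, 0.041, 0.0, -0.0]
[0.007, 0.069, 0.083, 0.041, 0.0, -0.0]
[0.007, 0.08, 0.073, 0.041, 0.0, -0.0]
```

```bash

python3 -m crank '[[[0.007,0.058,0.091,0.03,0,0,0],[0.007,0.069,0.083,0.03,0,0,0],[0.007,0.08,0.073,0.03,0,0,0],[0,0,0,0.03,0,0,0],[0,0,0,0,0,0,0]]]'|grep force
python3 -m crank '[[[0,0.084,-0.02,0.024,0,0,0],[0,0.082,-0.026,0.024,0,0,0],[0,0.08,-0.032,0.024,0,0,0],[0,0.077,-0.038,0.024,0,0,0],[0,0.074,-0.044,0.024,0,0,0],[0,0.071,-0.049,0.024,0,0,0],[0,0.067,-0.054,0.024,0,0,0],[0,0.063,-0.059,0.024,0,0,0]]]'|grep force
for i in 1 2 3; do python3 -m crank '[[[0,0,0,0,0,0,0],[0,0,0,0,0,0,0],[0,0,0,0,0,0,0]]]'|grep force; done
cat >> h.py <<'E'
D=0.14
def ax(a,u): return u*np.cos(a)+ez0*np.sin(a),-u*np.sin(a)+ez0*np.cos(a)
def gp(P,u,l,a):
    sx,sz=ax(a,u);tx,tz=ax(a-D,u);G=P+84*sx+100*sz
    return G-19*tz,R.from_matrix(np.stack([-l,-tx,-tz],1))
def pose(s,y,h,pitch): return gp(C+s*ex+y*ey+h*ez,ex0,ey,tip+pitch)
def wpose(x,y,z,tilt,yw=3.0):
    t=np.radians(yw);return gp(np.array([x,y,z]),np.array([np.cos(t),np.sin(t),0]),np.array([-np.sin(t),np.cos(t),0]),tilt)
def cur():
    s=robot.state();m=rot().as_matrix();tx=-m[:,1];h=tx.copy();h[2]=0;u=h/np.linalg.norm(h);a=np.arcsin(tx[2])+D;sx,sz=ax(a,u)
    return np.array(s["tool_pos"])-19*m[:,2]-100*sz-84*sx,a,s,np.degrees(np.arctan2(u[1],u[0]))
E
cat > pl.py <<'E'
from h import *
import sys
t,a,s,yw=cur();t2=t-C
print("tip s,y,h",np.round([t2@ex,t2@ey,t2@ez],1),"pitch",round(a-tip,3),"tipW",t.round(1),"tilt",round(a,3),"yaw",round(yw,1),"F",np.round(s["contact_force"],1),"gw",round(s["grip_width"],1))
if len(sys.argv)>1:
    v=[float(x) for x in sys.argv[1:]];q,Rt=pose(*v[:4]);plan(q,Rt,n=int(v[4]) if len(v)>4 else None)
E
python3 pl.py
python3 - <<'E'
from h import *
a=robot.camera("scene");save(a,"s15.png",(205,180,325,280),6);b=robot.camera("top")
for d in robot.look_for("grip0",a)[:8]: print(np.round(d["bbox"]),round(d["conf"],2))
for d in robot.look_for("grip0",b)[:8]: print("top",np.round(d["bbox"]),round(d["conf"],2))
m=rot().as_matrix();p=np.array(robot.state()["tool_pos"]);t,al,s,yw=cur()
print(best("scoop_mid",a),best("scoop",a),proj(a,p+GZ*m[:,2]+36*m[:,1]),proj(a,t+48*ax(al,ex0)[0]))
s=robot.state();mm=rot();p=np.array(s["tool_pos"]);print((mm.inv().apply([0,0,170])/100).round(3))
E
```

```text
contact_force: [0.7, 0.1, -2.0]
contact_force: [0.0, 0.4, -2.6]
contact_force: [0.4, 0.0, -1.1]
contact_force: [-0.0, 0.3, -1.6]
contact_force: [-0.0, -0.1, -2.7]
tip s,y,h [  78.8 -317.2   -9.7] pitch 0.429 tipW [ 486.2 -302.6   59.2] tilt 0.829 yaw 2.6 F [-0.  -0.1 -2.7] gw 15.5
[237. 223.  15.  12.] 0.64
[256. 226.   5.   8.] 0.53
[236. 237.  19.  15.] 0.53
top [379. 229.  18.  22.] 0.71
top [283. 254.  27.   9.] 0.69
top [391. 254.  26.   9.] 0.44
top [400. 233.  15.   7.] 0.37
[([262.4, 239.5], 0.63)] [([272.2, 235.3], 0.73)] [262.83074358 237.31638176] [265.54884183 238.51484688]
[-0.005 -1.08  -1.313]
```

```bash

python3 -m crank '[[[0,0.029,-0.053,0.024,0,0,0],[0,0.025,-0.055,0.024,0,0,0],[0,0.021,-0.057,0.024,0,0,0],[0,0,0,0,0,0,0],[0,0,0,0,0,0,0],[0,0,0,0,0,0,0]]]'|grep force
python3 pl.py
python3 -m crank '[[[0,-0.1,-0.06,-0.024,0,0,0],[0,-0.2,-0.16,-0.024,0,0,0],[0,-0.3,-0.3,-0.024,0,0,0],[0,-0.3,-0.35,0,0,0,0],[0,-0.2,-0.24,-0.014,0,0,0],[0,0,0,-0.014,0,0,0],[0,0,0,-0.014,0,0,0],[0,0,0,-0.014,0,0,0]]]'|grep -e force -e pos
for i in 1 2 3 4 5; do python3 -m crank '[[[0,0,0,0,0,0,0],[0,0,0,0,0,0,0]]]'|grep -e force; done
python3 - <<'E'
from h import *
t,a,s,yw=cur();p=np.array(s["tool_pos"]);q,Rt=pose(125,0,110,.1);plan(p,Rt);print((Rt.inv().apply(q-p)/100).round(3),p,q)
b=robot.camera("top")
for d in robot.look_for("grip0",b)[:9]: print("top",np.round(d["bbox"]),round(d["conf"],2))
E
```

```text
contact_force: [0.2, 0.8, -1.6]
tip s,y,h [  92.  -317.8   -2.4] pitch 0.655 tipW [ 495.5 -302.7   71. ] tilt 1.055 yaw 2.6 F [ 0.2  0.8 -1.6] gw 15.4
tool_pos: [470.3, -303.3, 339.6]
contact_force: [-0.0, -0.3, -2.0]
contact_force: [-0.8, 0.1, -2.7]
contact_force: [0.6, -0.5, -1.1]
contact_force: [0.4, -0.6, -2.0]
contact_force: [0.1, -0.9, -2.2]
contact_force: [0.1, -0.3, -1.6]
[0.0, 0.0, 0.0, -0.024, 0.0, -0.001]
[0.0, 0.0, 0.0, -0.024, 0.0, -0.001]
[-3.175 -0.283  0.534] [ 469.31206317 -303.85753315  337.7208759 ] [497.88630829  15.60167405 297.71542159]
top [382. 228.  14.  22.] 0.66
top [287. 252.  24.  13.] 0.62
top [393. 254.  23.   6.] 0.55
```

```bash

python3 -m crank '[[[0,0,0,-0.024,0,0,0],[0,0,0,-0.024,0,0,0],[-0.397,-0.06,0.03,0,0,0,0],[-0.397,-0.06,0.03,0,0,0,0],[-0.397,-0.06,0.03,0,0,0,0],[-0.397,-0.06,0.03,0,0,0,0],[-0.397,-0.06,0.03,0,0,0,0],[-0.397,-0.06,0.03,0,0,0,0]]]'|grep -e force -e pos
python3 -m crank '[[[-0.397,0.0,0.17,0,0,0,0],[-0.397,0,0.17,0,0,0,0],[0,0,0,0,0,0,0],[0,0,0,0,0,0,0],[0,0,0,0,0,0,0]]]'|grep -e force -e pos
python3 pl.py 112 0 30 .06 4
python3 - <<'E'
from h import *
a=robot.camera("scene");b=robot.camera("top");save(a,"s16.png",(270,110,390,210),6)
for c in (a,b):
  for d in robot.look_for("grip0",c)[:9]: bb=d["bbox"];print(np.round(bb),round(d["conf"],2),tobin(c,(bb[0]+bb[2]/2,bb[1]+bb[3]/2),12))
m=rot().as_matrix();p=np.array(robot.state()["tool_pos"]);t,al,s,yw=cur()
print(best("scoop_mid",a),best("scoop",a),"noslip",proj(a,p+GZ*m[:,2]+36*m[:,1]),proj(a,p+GZ*m[:,2]),"D",proj(a,t+48*ax(al,ex0)[0]),proj(a,t+84*ax(al,ex0)[0]))
E
```

```text
tool_pos: [498.1, -62.3, 334.6]
contact_force: [0.8, -0.8, -2.3]
tool_pos: [506.6, 15.3, 303.4]
contact_force: [-0.0, -1.1, -2.3]
tip s,y,h [135.5  -0.6 111.6] pitch 0.103 tipW [474.5  13.8 193.1] tilt 0.503 yaw 2.6 F [-0.  -1.1 -2.3] gw 15.7
[-0.002, 0.042, 0.214, -0.003, 0.0, -0.001]
[-0.002, 0.039, 0.214, -0.003, 0.0, -0.001]
[-0.002, 0.037, 0.215, -0.003, 0.0, -0.001]
[-0.002, 0.035, 0.215, -0.003, 0.0, -0.001]
[256. 227.  16.   9.] 0.49 [  90.3 -296.7]
[252. 242.  16.  17.] 0.42 [ 149.5 -367.6]
[240. 232.  19.   8.] 0.41 [  53.6 -334.8]
[304. 171.   9.   9.] 0.37 [23.4  4.9]
[179. 266.  82.  37.] 0.2 [ 137.7 -529.3]
[389. 237.  30.  17.] 0.77 [  14.7 -309.7]
[402. 229.  26.  14.] 0.76 [  36.9 -342.8]
[396. 217.  26.  10.] 0.71 [  79.9 -327.8]
[392. 252.  26.  12.] 0.65 [ -22.6 -311.4]
[382. 228.  16.  27.] 0.62 [  30.7 -271.7]
[([329.8, 162.0], 0.76)] [([335.9, 159.7], 0.64)] noslip [326.10153241 159.01438943] [333.73905799 161.03258088] D [329.45140876 160.75791245] [336.74910304 161.5355752 ]
```

```bash

python3 -m crank '[[[-0.002,0.042,0.214,-0.003,0,0,0],[-0.002,0.039,0.214,-0.003,0,0,0],[-0.002,0.037,0.214,-0.003,0,0,0],[-0.002,0.035,0.214,-0.003,0,0,0],[0,0.02,0.16,0,0,0,0],[0,0.02,0.14,0,0,0,0],[0,0,0,0,0,0,0],[0,0,0,0,0,0,0]]]'|grep -e force -e pos
python3 pl.py 60 0 -2 .03 2
```

```text
tool_pos: [527.1, 17.8, 187.7]
contact_force: [-0.5, -0.1, -1.9]
tip s,y,h [ 1.06e+02  9.00e-01 -1.00e-01] pitch 0.065 tipW [490.8  16.1  78.7] tilt 0.465 yaw 2.6 F [-0.5 -0.1 -1.9] gw 15.6
[0.005, 0.213, 0.039, -0.006, 0.0, -0.001]
[0.004, 0.212, 0.043, -0.006, 0.0, -0.001]
```

```bash

python3 -m crank '[[[0,0.213,0.039,-0.006,0,0,0],[0,0.212,0.04,-0.006,0,0,0],[0,0.2,0.02,0,0,0,0],[0,0.2,0.02,0,0,0,0],[0,0,0,0,0,0,0],[0,0,0,0,0,0,0]]]'|grep -e force
python3 pl.py 3 0 0 .03 1
```

```text
contact_force: [0.5, -1.0, -1.3]
tip s,y,h [21.3  1.4 -0.1] pitch 0.03 tipW [412.8  12.5  45.7] tilt 0.43 yaw 2.6 F [ 0.5 -1.  -1.3] gw 15.6
[0.013, 0.182, 0.019, -0.0, 0.0, -0.002]
```

```bash

python3 -m crank '[[[0,-0.1,0.06,0,0,0,0],[0,0,0,0,0,0,0],[0,0,0,0,0,0,0]]]'|grep -e force
python3 pl.py
python3 -m crank '[[[0,0.3,0.03,0,0,0,0],[0,0.1,0.01,0,0,0,0],[0,0,0,0,0,0,0],[0,0,0,0,0,0,0]]]'|grep -e force
python3 pl.py
```

```text
contact_force: [-0.2, 0.1, 4.3]
tip s,y,h [31.8  1.3 -7. ] pitch 0.031 tipW [425.2  13.   43.4] tilt 0.431 yaw 2.7 F [-0.2  0.1  4.3] gw 15.5
contact_force: [-2.2, -0.2, 19.9]
tip s,y,h [-2.   1.  -2.9] pitch 0.044 tipW [392.5  11.   34. ] tilt 0.444 yaw 2.7 F [-2.2 -0.2 19.9] gw 15.6
```

```bash

python3 -m crank '[[[0,0.05,-0.06,0,0,0,0],[0,-0.02,-0.05,-0.015,0,0,0],[0,-0.04,-0.02,-0.015,0,0,0],[0,-0.04,-0.02,-0.015,0,0,0],[0,0,0,0,0,0,0]]]'|grep -e force
python3 pl.py
python3 -m crank '[[[0,-0.045,-0.01,-0.018,0,0,0],[0,-0.045,-0.01,-0.018,0,0,0],[0,-0.045,-0.01,-0.018,0,0,0],[0,-0.045,-0.01,-0.018,0,0,0],[0,-0.045,-0.01,-0.018,0,0,0],[0,0,0,0,0,0,0]]]'|grep -e force
python3 pl.py
```

```text
contact_force: [5.2, -0.1, 0.7]
tip s,y,h [-10.4   1.5  17.7] pitch -0.107 tipW [376.7  10.8  49.8] tilt 0.293 yaw 2.7 F [ 5.2 -0.1  0.7] gw 15.4
contact_force: [4.4, -0.5, -1.4]
tip s,y,h [-6.5  1.6 40.7] pitch -0.394 tipW [371.4  10.6  72.4] tilt 0.006 yaw 2.7 F [ 4.4 -0.5 -1.4] gw 15.6
```

```bash

python3 -m crank '[[[0,-0.06,-0.015,-0.022,0,0,0],[0,-0.06,-0.015,-0.022,0,0,0],[0,-0.06,-0.015,-0.022,0,0,0],[0,-0.06,-0.02,-0.022,0,0,0],[0,-0.06,-0.02,-0.022,0,0,0],[0,-0.06,-0.02,-0.022,0,0,0],[0,0,0,0,0,0,0]]]'|grep -e force
python3 pl.py
python3 -m crank '[[[0,-0.09,-0.03,0,0,0,0],[0,-0.09,-0.05,0,0,0,0],[0,-0.06,-0.1,0,0,0,0],[0,0,-0.15,0,0,0,0],[0,0,-0.15,0,0,0,0],[0,0,-0.15,0,0,0,0]]]'|grep force
for i in 1 2 3 4 5; do python3 -m crank '[[[0,0,0,0,0,0,0],[0,0,0,0,0,0,0]]]' | grep force; done
python3 pl.py
python3 - <<'E'
from h import *
a=robot.camera("scene");b=robot.camera("top");save(a,"s17.png",(270,110,370,190),7)
t,al,s,yw=cur()
for d in robot.look_for("grip0",a)[:8]: print(np.round(d["bbox"]),round(d["conf"],2))
for d in robot.look_for("grip0",b)[:8]: print("top",np.round(d["bbox"]),round(d["conf"],2))
sx,sz=ax(al,ex0)
print("grip on scoop would be",proj(a,t+58*sx+14*sz),"top",proj(b,t+58*sx+14*sz),"wall pos",proj(a,C+13*ex+13*ez),proj(b,C+13*ex+13*ez))
print(best("scoop_mid",a),best("scoop",a),proj(a,t+48*sx),proj(a,t+84*sx))
g=cv2.cvtColor(a["color"],cv2.COLOR_RGB2GRAY)[150:180,285:335:1]
for r in g[::1]: print(''.join('#' if v<50 else '+' if v<90 else '.' for v in r))
E
```

```text
contact_force: [0.1, 0.6, -4.0]
tip s,y,h [15.   1.5 71.3] pitch -0.817 tipW [379.3  10.9 109. ] tilt -0.417 yaw 2.8 F [ 0.1  0.6 -4. ] gw 15.7
contact_force: [-0.7, -0.1, -2.4]
contact_force: [-0.5, 0.7, -3.7]
contact_force: [0.4, -0.4, -2.0]
contact_force: [0.2, -0.6, -2.8]
contact_force: [-0.1, -0.7, -3.1]
contact_force: [-1.0, 0.2, -3.0]
tip s,y,h [81.5  1.2 90.6] pitch -0.812 tipW [432.9  13.4 152.7] tilt -0.412 yaw 2.8 F [-1.   0.2 -3. ] gw 15.5
[236. 237.  22.  12.] 0.72
[254. 227.  17.  11.] 0.61
[235. 224.  13.  12.] 0.59
[237. 232.  24.  10.] 0.46
top [400. 232.  28.  10.] 0.68
top [393. 253.  25.  10.] 0.59
top [381. 229.  14.  23.] 0.56
top [395. 217.  25.  10.] 0.54
top [392. 237.  24.  15.] 0.53
grip on scoop would be [324.47197621 171.45807472] top [287.87020307 220.81189816] wall pos [305.77968235 175.81416736] [293.61101946 257.78355821]
[([321.3, 172.3], 0.94)] [([328.1, 178.3], 0.55)] [321.31131444 171.16939656] [328.47083044 178.20846758]
+++++++++++++.................................++++
+++++++++++...................................++++
++++++++++...............
[... 702 characters left out ...]
.................................++.+
..............................................++++
...............................................+++
................................................++
+................................................+
+........................................++.......
+.......................................++++......
++.....................................+++++++....
++....................................+++++++..+..
++...................................+++++++...++.
++..................................+++++++...+#++
+++................................+++++++...+###+
+++...............................+++++++...++####
+++..............................+++++++....+#####
```

The weight, at about 2.8 N, and the dark band over the scoop's wall suggest the last grip is aboard, and nothing shows at the front wall. Pouring.

```bash
python3 - <<'E'
from h import *
t,a,s,yw=cur();m=rot();p=np.array(s["tool_pos"])
print((m.inv().apply([0,0,110])/100).round(3))
q,_=wpose(478,-303,140,a);print((m.inv().apply(q-p-[0,0,110])/100).round(3))
st={"tool_pos":q,"tool_rot":s["tool_rot"]};q1,R1=wpose(475,-303,65,.1);plan(q1,R1,n=6,st=st)
print();q2,R2=wpose(472,-303,48,.85);plan(q2,R2,n=8,st={"tool_pos":q1,"tool_rot":R1.as_rotvec()})
E
```

```text
[-0.003  0.577 -0.936]
[ 3.182 -0.896  0.879]
[0.0, 0.028, 0.072, 0.027, 0.0, -0.0]
[0.0, 0.034, 0.069, 0.027, 0.0, -0.0]
[0.0, 0.04, 0.066, 0.027, 0.0, -0.0]
[-0.0, 0.046, 0.063, 0.027, 0.0, -0.0]
[-0.0, 0.051, 0.058, 0.027, 0.0, -0.0]
[-0.0, 0.056, 0.054, 0.027, 0.0, -0.0]

[-0.0, 0.104, -0.007, 0.03, 0.0, -0.0]
[-0.0, 0.103, -0.017, 0.03, 0.0, -0.0]
[-0.0, 0.101, -0.026, 0.03, 0.0, -0.0]
[-0.0, 0.098, -0.036, 0.03, 0.0, -0.0]
[-0.0, 0.095, -0.045, 0.03, 0.0, -0.0]
[-0.0, 0.09, -0.053, 0.03, 0.0, -0.0]
[-0.0, 0.085, -0.061, 0.03, 0.0, -0.0]
[-0.0, 0.078, -0.069, 0.03, 0.0, -0.0]
```

```bash

python3 -m crank '[[[0,0.06,-0.1,0,0,0,0],[0,0.12,-0.2,0,0,0,0],[0,0.16,-0.26,0,0,0,0],[0,0.16,-0.26,0,0,0,0],[0,0.07,-0.11,0,0,0,0],[0,0,0,0,0,0,0]]]'|grep force
python3 -m crank '[[[0.15,-0.04,0.03,0,0,0,0],[0.3,-0.08,0.07,0,0,0,0],[0.3,-0.08,0.07,0,0,0,0],[0.3,-0.08,0.07,0,0,0,0],[0.3,-0.08,0.07,0,0,0,0],[0.3,-0.08,0.09,0,0,0,0],[0.3,-0.08,0.09,0,0,0,0],[0.3,-0.08,0.09,0,0,0,0]]]'|grep force
python3 -m crank '[[[0.3,-0.08,0.09,0,0,0,0],[0.3,-0.1,0.1,0,0,0,0],[0.2,-0.08,0.07,0,0,0,0],[0.13,-0.04,0.04,0,0,0,0],[0,0,0,0,0,0,0],[0,0,0,0,0,0,0],[0,0,0,0,0,0,0]]]'|grep force
python3 pl.py
python3 -m crank '[[[0,0.028,0.072,0.027,0,0,0],[0,0.034,0.069,0.027,0,0,0],[0,0.04,0.066,0.027,0,0,0],[0,0.046,0.063,0.027,0,0,0],[0,0.051,0.058,0.027,0,0,0],[0,0.056,0.054,0.027,0,0,0],[0,0,0,0,0,0,0]]]'|grep force
python3 pl.py
python3 -m crank '[[[0,0.104,-0.007,0.03,0,0,0],[0,0.103,-0.017,0.03,0,0,0],[0,0.101,-0.026,0.03,0,0,0],[0,0.098,-0.036,0.03,0,0,0],[0,0.095,-0.045,0.03,0,0,0],[0,0.09,-0.053,0.03,0,0,0],[0,0.085,-0.061,0.03,0,0,0],[0,0.078,-0.069,0.03,0,0,0]]]'|grep force
for i in 1 2 3; do python3 -m crank '[[[0,0,0,0,0,0,0],[0,0,0,0,0,0,0],[0,0,0,0,0,0,0]]]'|grep force; done
python3 pl.py
```

```text
contact_force: [0.7, 0.7, -2.2]
contact_force: [0.9, -0.2, -1.5]
contact_force: [0.3, -0.2, -1.7]
tip s,y,h [ 103.4 -316.    67.1] pitch -0.811 tipW [ 478.8 -301.9  139.5] tilt -0.411 yaw 2.9 F [ 0.3 -0.2 -1.7] gw 15.7
contact_force: [0.0, -0.1, -2.5]
tip s,y,h [  67.6 -314.8    1.1] pitch -0.306 tipW [ 471.5 -301.    64.8] tilt 0.094 yaw 2.7 F [ 0.  -0.1 -2.5] gw 15.9
contact_force: [-0.6, -0.0, -2.3]
contact_force: [-0.2, 0.3, -1.9]
contact_force: [0.1, -0.1, -1.8]
contact_force: [1.4, -0.2, -1.0]
tip s,y,h [  61.6 -316.7  -15.7] pitch 0.451 tipW [ 472.6 -302.8   47. ] tilt 0.851 yaw 2.5 F [ 1.4 -0.2 -1. ] gw 15.7
```

```bash
python3 - <<'E'
from h import *
t,a,s,yw=cur();m=rot();p=np.array(s["tool_pos"])
print((m.inv().apply([0,0,120])/100).round(3))
q,Rt=wpose(580,-216,160,0);plan(p,Rt);print((Rt.inv().apply(q-p-[0,0,120])/100).round(3))
E
```

```text
[-0.004 -0.783 -0.91 ]
[0.0, 0.0, 0.0, -0.045, 0.0, -0.0]
[0.0, 0.0, 0.0, -0.045, 0.0, -0.0]
[0.0, 0.0, 0.0, -0.045, 0.0, -0.0]
[0.0, 0.0, 0.0, -0.045, 0.0, -0.0]
[0.0, 0.0, 0.0, -0.045, 0.0, -0.0]
[0.0, 0.0, 0.0, -0.045, 0.0, -0.0]
[-0.81  -2.042  0.121]
```

```bash

python3 -m crank '[[[0,-0.1,-0.12,0,0,0,0],[0,-0.2,-0.23,0,0,0,0],[0,-0.25,-0.28,0,0,0,0],[0,-0.23,-0.28,0,0,0,0],[0,0,0,-0.045,0,0,0],[0,0,0,-0.045,0,0,0],[0,0,0,-0.045,0,0,0],[0,0,0,-0.045,0,0,0]]]'|grep force
python3 -m crank '[[[0,0,0,-0.045,0,0,0],[0,0,0,-0.045,0,0,0],[-0.135,-0.34,0.02,0,0,0,0],[-0.135,-0.34,0.02,0,0,0,0],[-0.135,-0.34,0.02,0,0,0,0],[-0.135,-0.34,0.02,0,0,0,0],[-0.135,-0.34,0.02,0,0,0,0],[-0.135,-0.34,0.02,0,0,0,0]]]'|grep force
python3 -m crank '[[[0,0,0,0,0,0,0],[0,0,0,0,0,0,0],[0,0,0,0,0,0,0],[0,0,0,0,0,0,0]]]'
python3 pl.py
python3 - <<'E'
from h import *
a=robot.camera("scene");b=robot.camera("top")
def cr(p,c,w,h): return cv2.resize(cv2.cvtColor(p["color"],cv2.COLOR_RGB2BGR)[c[1]:c[3],c[0]:c[2]],(w,h),interpolation=cv2.INTER_CUBIC)
k=np.vstack([np.hstack([cr(a,(215,200,295,260),400,300),cr(a,(280,125,360,185),400,300)]),np.hstack([cr(b,(365,200,445,260),400,300),cr(b,(250,210,330,270),400,300)])])
cv2.imwrite("pics/m18.png",k)
for c,n in((a,"scene"),(b,"top")):
  print(n,[(np.round(d["bbox"]).tolist(),round(d["conf"],2)) for d in robot.look_for("grip0",c)])
E
```

```text
contact_force: [0.2, 0.1, -2.2]
contact_force: [0.8, -0.5, -1.7]
time: 61.95
tool_pos: [660.9, -213.9, 244.0]
tool_rot: [2.199, -2.101, -0.144]
contact_force: [0.0, 0.1, -1.5]
grip_width: 15.8
tip s,y,h [ 209.5 -237.2   47.1] pitch -0.395 tipW [ 580.  -217.7  162.4] tilt 0.005 yaw 2.6 F [ 0.   0.1 -1.5] gw 15.8
scene [([251.0, 235.0, 14.0, 18.0], 0.69), ([254.0, 226.0, 17.0, 12.0], 0.59), ([253.0, 246.0, 16.0, 9.0], 0.5), ([240.0, 231.0, 21.0, 8.0], 0.47), ([234.0, 222.0, 16.0, 11.0], 0.42), ([278.0, 241.0, 66.0, 44.0], 0.35)]
top [([394.0, 254.0, 24.0, 7.0], 0.75), ([394.0, 212.0, 25.0, 9.0], 0.61), ([390.0, 226.0, 26.0, 9.0], 0.61), ([399.0, 232.0, 28.0, 12.0], 0.57), ([390.0, 238.0, 30.0, 17.0], 0.55), ([386.0, 237.0, 10.0, 15.0], 0.54)]
```

View pics/m18.png

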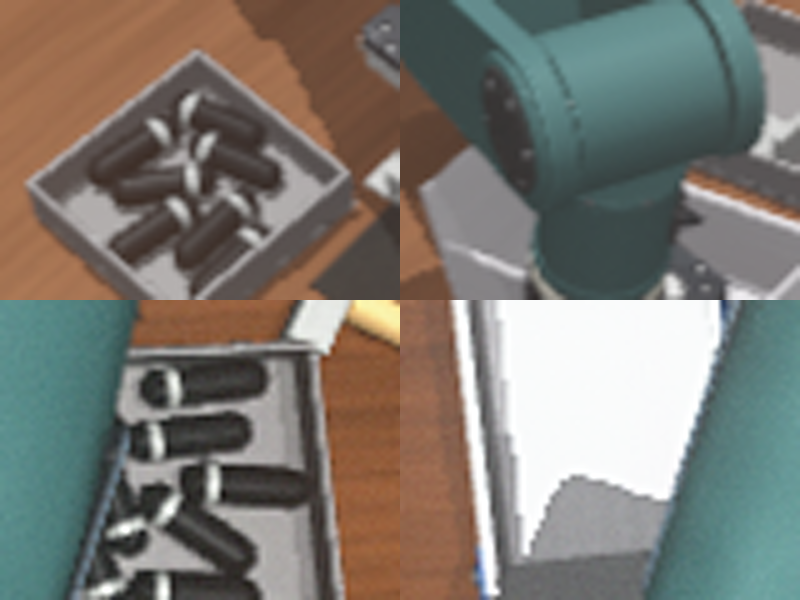

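The top-left crop shows seven grips in the tray (six plus the sample). The bottom-right crop shows the bin floor empty at its front wall. Laying the scoop down.

```bash
python3 - <<'E'
from h import *
q,Rt=wpose(582,-216,15,0);plan(q,Rt,n=5)
E
```

```text
[-0.003, -0.045, 0.29, -0.0, 0.0, -0.0]
[-0.003, -0.045, 0.29, -0.0, 0.0, -0.0]
[-0.003, -0.045, 0.29, -0.0, 0.0, -0.0]
[-0.003, -0.045, 0.29, -0.0, 0.0, -0.0]
[-0.003, -0.045, 0.29, -0.0, 0.0, -0.0]
```

```bash

python3 -m crank '[[[0,-0.045,0.29,0,0,0,0],[0,-0.045,0.29,0,0,0,0],[0,-0.045,0.29,0,0,0,0],[0,-0.045,0.29,0,0,0,0],[0,-0.045,0.29,0,0,0,0],[0,0,0,0,0,0,0],[0,0,0,0,0,0,0],[0,0,0,0,0,0,0]]]'|grep force
python3 pl.py
for i in 1 2; do python3 -m crank '[[[0,-0.005,0.04,0,0,0,0],[0,0,0,0,0,0,0],[0,0,0,0,0,0,0]]]'|grep force; done
for i in 1 2 3; do python3 -m crank '[[[0,-0.003,0.025,0,0,0,0],[0,0,0,0,0,0,0],[0,0,0,0,0,0,0]]]'|grep force; done
python3 pl.py
python3 - <<'E'
from h import *
s=robot.state();print(s["tool_pos"],s["moment"])
a=robot.camera("scene");t,al,_,_=cur();sx,sz=ax(al,ex0)
print(best("scoop_mid",a),best("scoop",a),proj(a,t+48*sx),proj(a,t+84*sx))
E
```

```text
contact_force: [0.1, -0.3, -1.2]
tip s,y,h [ 155.8 -236.5  -89.3] pitch -0.395 tipW [ 583.7 -216.7   15.9] tilt 0.005 yaw 2.7 F [ 0.1 -0.3 -1.2] gw 15.6
contact_force: [-0.6, 0.4, -1.8]
contact_force: [1.2, 0.1, 5.0]
contact_force: [0.4, 0.7, 11.1]
contact_force: [2.4, 1.4, 13.2]
contact_force: [4.9, 2.5, 15.4]
tip s,y,h [ 155.5 -236.4 -101.1] pitch -0.384 tipW [ 588.  -216.4    4.9] tilt 0.016 yaw 2.8 F [ 4.9  2.5 15.4] gw 15.9
[ 667.92724117 -212.5396003    87.40420314] [0.3977569  0.40218179 0.06067437]
[([310.4, 258.2], 0.88)] [([363.3, 188.2], 0.73)] [310.43931544 256.47726552] [318.49099149 262.13862572]
```

```bash

python3 -m crank '[[[0,0.005,-0.05,0,0,0,0],[0,0,0,0,0,0,0],[0,0,0,0,0,0,0.22],[0,0,0,0,0,0,0.3],[0,0,0,0,0,0,0.5],[0,0,0,0,0,0,0.5],[0,0,0,0,0,0,0.5],[0,0,0,0,0,0,0.5]]]' 20
python3 -m crank '[[[0,0,-0.05,0,0,0,0.5],[0,0,-0.1,0,0,0,0.5],[0,0,-0.2,0,0,0,0.5],[0,0,-0.3,0,0,0,0.5],[0,0,-0.4,0,0,0,0.5],[0,0,-0.4,0,0,0,0.5],[0,0,-0.3,0,0,0,0.5],[0,0,0,0,0,0,0.5]]]'
python3 - <<'E'
from h import *
a=robot.camera("scene");b=robot.camera("top")
for n in("scoop","scoop_mid"):
  for c in(a,b):print(n,best(n,c),[onz(c,x[0],3).round().tolist() for x in best(n,c)])
for c in(a,b): print([np.round(d["bbox"]).tolist() for d in robot.look_for("scoop",c)[:1]],[np.round(d["bbox"]).tolist() for d in robot.look_for("mat",c)[:1]])
# next: above handle, tilted tool
hd=H+305*ex+70*ez;print("handle",hd)
M=np.stack([ex,-ey,-ez],1);Rt=R.from_matrix(M);p=np.array(robot.state()["tool_pos"])
plan(p,Rt);q=hd+19*M[:,2]-110*M[:,2];print(q,(Rt.inv().apply(q-p)/100).round(3))
E
```

```text
time: 65.4
tool_pos: [663.7, -212.5, 84.4]
tool_rot: [2.2, -2.098, -0.148]
contact_force: [-0.1, 0.1, -1.0]
grip_width: 46.8
time: 66.2
tool_pos: [689.7, -212.2, 266.0]
tool_rot: [2.205, -2.103, -0.129]
contact_force: [0.2, 0.2, 0.8]
grip_width: 47.1
scoop [([316.2, 261.8], 0.65)] [[664.0, -215.0, 3.0]]
scoop [([402.6, 256.5], 0.52)] [[389.0, -304.0, 3.0]]
scoop_mid [([310.0, 257.5], 0.84)] [[636.0, -217.0, 3.0]]
scoop_mid [] []
[[291.0, 239.0, 41.0, 35.0]] [[275.0, 229.0, 68.0, 56.0]]
[[260.0, 150.0, 56.0, 123.0]] [[164.0, 224.0, 67.0, 67.0]]
handle [644.31668108  23.27576471 213.24686398]
[0.0, 0.0, 0.0, 0.011, 0.011, -0.041]
[0.0, 0.0, 0.0, 0.011, 0.011, -0.041]
[0.0, 0.0, 0.0, 0.011, 0.011, -0.041]
[0.0, 0.0, 0.0, 0.011, 0.011, -0.041]
[0.0, 0.0, 0.0, 0.011, 0.011, -0.041]
[0.0, 0.0, 0.0, 0.011, 0.011, -0.041]
[0.0, 0.0, 0.0, 0.011, 0.011, -0.041]
[0.0, 0.0, 0.0, 0.011, 0.011, -0.041]
[0.0, 0.0, 0.0, 0.011, 0.011, -0.041]
[0.0, 0.0, 0.0, 0.011, 0.011, -0.041]
[0.0, 0.0, 0.0, 0.011, 0.011, -0.041]
[0.0, 0.0, 0.0, 0.011, 0.011, -0.041]
[608.9281772   21.42113181 297.06341444] [-0.46  -2.371 -0.619]
```

```bash

python3 -m crank '[[[0,0,-0.1,0.011,0.011,-0.041,0.35],[0,0,-0.1,0.011,0.011,-0.041,0.35],[0,0,-0.1,0.011,0.011,-0.041,0.35],[0,0,0,0.011,0.011,-0.041,0.35],[0,0,0,0.011,0.011,-0.041,0.35],[0,0,0,0.011,0.011,-0.041,0.35],[0,0,0,0.011,0.011,-0.041,0.35],[0,0,0,0.011,0.011,-0.041,0.35]]]'|grep pos
python3 -m crank '[[[0,0,0,0.011,0.011,-0.041,0.35],[0,0,0,0.011,0.011,-0.041,0.35],[0,0,0,0.011,0.011,-0.041,0.35],[0,0,0,0.011,0.011,-0.041,0.35],[-0.08,-0.4,-0.1,0,0,0,0.35],[-0.08,-0.4,-0.1,0,0,0,0.35],[-0.08,-0.4,-0.1,0,0,0,0.35],[-0.08,-0.4,-0.1,0,0,0,0.35]]]'|grep pos
python3 -m crank '[[[-0.08,-0.4,0,0,0,0,0.35],[-0.08,-0.3,0,0,0,0,0.35],[0,0,0,0,0,0,0.35],[0,0,0,0,0,0,0.35],[0,0,0,0,0,0,0.35]]]'|grep pos
python3 - <<'E'
from h import *
M=np.stack([ex,-ey,-ez],1);q=np.array([651,23.5,199.5]);plan(q-110*M[:,2],R.from_matrix(M))
a=robot.camera("scene");b=robot.camera("top");print([(best("bin_handle",c),proj(c,H+305*ex+70*ez).round(1)) for c in(a,b)])
print([(np.round(d["bbox"]).tolist(),round(d["conf"],2)) for d in robot.look_for("grip0",b)])
b_=b["color"][205:265,255:325].copy();g=cv2.cvtColor(b_,cv2.COLOR_RGB2GRAY)
for r in g[::2]: print(''.join('#' if v<60 else '+' if v<110 else '.' for v in r))
E
```

```text
tool_pos: [690.6, -210.4, 288.4]
tool_pos: [635.2, -52.8, 313.3]
tool_pos: [617.3, 14.0, 306.9]
[-0.103, -0.078, 0.023, -0.001, 0.003, 0.002]
[([([362.5, 189.9], 0.94)], array([359.8, 179. ])), ([], array([280.6, 156.3]))]
[([379.0, 226.0, 18.0, 28.0], 0.76), ([390.0, 237.0, 28.0, 18.0], 0.71), ([400.0, 233.0, 28.0, 9.0], 0.52), ([395.0, 214.0, 25.0, 8.0], 0.47), ([393.0, 251.0, 27.0, 14.0], 0.47), ([391.0, 225.0, 23.0, 7.0], 0.45)]
+.++....++..+#++++++++.++++++.+..............+............++++++++++++
++++....+++..................................+............++++++...++.
+++++....++..................................+.............+++++....++
+++++....++..................................+.............+++++..+++.
+++++....++..................................+..............++++++++++
+++++....++..................................+..............++++......
++++++....++.................................+..............+++++.....
++++++....++................................................+++++.....
++++++....++................................+................++++++.++
++++++....++............
[... 766 characters left out ...]
....+.............................++..................+++++++
+.+.+++++....++............................+...................+++++++
+++++++++....++............................+...................+++++++
++++++.++....++............................+....................++++++
++++++++++....+............................+....................++++++
++++++++++....++...........................+....................++++++
++++++++++....++...........................+....................++++++
++++++++++....++..........................++...........++++++....+++++
++++++++++.....+...................+++++.++............+..+++....+++++
+++++++++++....+++++.....................++................+.....+++++
```

The bin is empty: its floor is clear and there are no detections in it. But the handle appears lower in the scene picture than at full tip, so pressing may have lowered the bin a little. I'll estimate its angle.

```bash
python3 - <<'E'
from h import *
a=robot.camera("scene");b=robot.camera("top")
print(best("bin_handle",a),best("bin_handle",b),best("bin_corner",a),best("bin_corner",b))
for th in (0,.1,.2,.25,.3,.35,.4):
    e=ex0*np.cos(th)+ez0*np.sin(th);z=-ex0*np.sin(th)+ez0*np.cos(th);X=H+305*e+70*z
    print(th,X.round(),proj(a,X).round(1),proj(b,X).round(1),"rim corner L,R top",proj(b,H+258*e+68*ey+80*z).round(1),proj(b,H+258*e-68*ey+80*z).round(1))
g=cv2.cvtColor(b["color"],cv2.COLOR_RGB2GRAY)[138:190:1,250:320]
for i,r in enumerate(g): print(138+i,''.join('#' if v<60 else '+' if v<110 else '.' if v<190 else 'W' for v in r))
E
```

```text
[([362.6, 188.8], 0.58)] [] [([305.1, 177.9], 0.93)] [([293.7, 262.5], 0.67)]
0 [696.  26. 100.] [370.1 207.7] [282.7 151.7] rim corner L,R top [259.5 169.1] [308.3 164. ]
0.1 [687.  26. 130.] [368.7 201.1] [282.1 151.1] rim corner L,R top [258.4 169.8] [308.5 164.5]
0.2 [676.  25. 159.] [366.5 194. ] [281.5 151.5] rim corner L,R top [257.3 171.5] [308.8 166.1]
0.25 [669.  25. 173.] [365.1 190.4] [281.2 152.2] rim corner L,R top [256.8 172.7] [309.  167.3]
0.3 [661.  24. 187.] [363.5 186.6] [281.  153.3] rim corner L,R top [256.3 174.3] [309.2 168.8]
0.35 [653.  24. 200.] [361.7 182.9] [280.8 154.6] rim corner L,R top [255.9 176.1] [309.4 170.5]
0.4 [644.  23. 213.] [359.8 179. ] [280.6 156.3] rim corner L,R top [255.5 178.3] [309.7 172.6]
138 ........+.....+++++...++.++++++++++++++#+++++++++++++++++++++++..+.+++
139 ....+.....+...+.++..+++++++++++++...+++#++++++..+.........+..+.+...+++
140 +++++++++++...++++.W+++++++++++++.W.++++++++++.+..+.+.++++++++++++++++
141 ++++++++++++++++++.W+++++++.++++++..+++#++++++++++++++++++++++++++++++
142 +++++++++++++++++++++++++++++++++++#++++++++++
[... 2849 characters left out ...]
......+............+++#++
181 ................................................+..+............++++++
182 ................................................+..+.............+++++
183 ................................................+..+............++++++
184 ................................................+..+............++++++
185 ................................................+..+............++++++
186 .....+.............................................+............++++++
187 .++...+...+.+....+...+..........................+..+............++++++
188 +++.++..+..+....++..+.........++.+.....+......+++..+...........+++#+++
189 +++++++++++++..+.+...+.+++.........+...++....+.++..+...........+++++++
```

The estimate is θ≈0.27 rad. It was still at full tip in the pictures before the second scoop. Grip the handle there and lower it.

```bash
python3 - <<'E'
from h import *
th=.27;e=ex0*np.cos(th)+ez0*np.sin(th);z=-ex0*np.sin(th)+ez0*np.cos(th);X=H+305*e+70*z+np.array([0,0,1.5]);print(X)
M=np.stack([e,-ey,-z],1);q=X-19*z*1;Rt=R.from_matrix(M)
plan(q+100*z,Rt,n=2);print(q)
E
```

```text
[665.90166263  24.40698566 180.31705094]
[0.036, -0.033, 0.276, -0.001, -0.019, 0.001]
[0.052, -0.034, 0.274, -0.001, -0.019, 0.001]
[670.96261455  24.67221891 162.0054039 ]
```

```bash

python3 -m crank '[[[0.036,-0.033,0.276,0,-0.019,0,0.35],[0.052,-0.034,0.274,0,-0.019,0,0.35],[0,0,0,0,0,0,0.35],[0,0,0,0,0,0,0.35],[0,0,0.2,0,0,0,0.35],[0,0,0.2,0,0,0,0.35],[0,0,0.2,0,0,0,0.35]]]'
python3 -m crank '[[[0,0,0.2,0,0,0,0.35],[0,0,0.1,0,0,0,0.35],[0,0,0.1,0,0,0,0.35],[0,0,0,0,0,0,0.35],[0,0,0,0,0,0,0.35]]]'
python3 -m crank '[[[0,0,0,0,0,0,0.1],[0,0,0,0,0,0,0],[0,0,0,0,0,0,0],[0,0,0,0,0,0,0],[0,0,0,0,0,0,0],[0,0,0,0,0,0,0]]]' 15
python3 - <<'E'
from h import *
s=robot.state();m=rot().as_matrix();g=np.array(s["tool_pos"])-19*m[:,2];d=g-H;print(g.round(1),np.hypot(d@ex0,d[2]),"theta",np.arctan2(d[2],d@ex0)-np.arctan2(70,305),"tooltilt",np.arctan2(m[2,0],m[0,0]))
E
```

```text
time: 70.25
tool_pos: [660.6, 24.3, 203.5]
tool_rot: [-3.101, -0.095, -0.432]
contact_force: [-0.1, -0.1, -0.5]
grip_width: 33.3
time: 70.75
tool_pos: [671.3, 25.1, 163.3]
tool_rot: [-3.102, -0.095, -0.426]
contact_force: [0.0, -0.4, -0.1]
grip_width: 32.6
time: 71.35
tool_pos: [673.0, 25.3, 163.5]
tool_rot: [-3.101, -0.095, -0.432]
contact_force: [5.8, 1.0, -1.1]
grip_width: 11.5
[667.8  25.  181.8] 316.0691444541386 theta 0.2754335470389482 tooltilt 0.27705811293152466
```

```bash

python3 -m crank '[[[0.02,0,0,0,0,0,0],[0.022,0,0.153,0,-0.0159,0,0],[0.022,0,0.153,0,-0.0159,0,0],[0.022,0,0.153,0,-0.0159,0,0],[0.022,0,0.153,0,-0.0159,0,0],[0,0,0,0,0,0,0],[0,0,0,0,0,0,0]]]' 40
python3 -m crank '[[[0.022,0,0.153,0,-0.0159,0,0],[0.012,0,0.08,0,-0.008,0,0],[0,0,0,0,0,0,0],[0,0,0,0,0,0,0]]]'
python3 -m crank '[[[0.003,0,0.04,0,-0.002,0,0],[0,0,0,0,0,0,0],[0,0,0,0,0,0,0]]]'
cat > th.py <<'E'
from h import *
s=robot.state();m=rot().as_matrix();g=np.array(s["tool_pos"])-19*m[:,2];d=g-H;print(g.round(1),"theta",np.arctan2(d[2],d@ex0)-np.arctan2(70,305),"tooltilt",np.arctan2(m[2,0],m[0,0]),s["contact_force"])
E
python3 th.py
```

```text
time: 72.05
tool_pos: [694.6, 26.5, 102.2]
tool_rot: [-3.135, -0.096, -0.114]
contact_force: [7.8, 0.5, -6.9]
grip_width: 10.8
time: 72.45
tool_pos: [697.1, 26.6, 87.9]
tool_rot: [3.14, 0.097, -0.004]
contact_force: [-8.3, -1.0, 18.1]
grip_width: 11.2
time: 72.75
tool_pos: [697.1, 26.6, 87.8]
tool_rot: [3.139, 0.097, -0.011]
contact_force: [-14.3, -0.2, 27.4]
grip_width: 10.8
[697.2  26.6 106.8] theta 0.019629030457828156 tooltilt -0.007181862051444458 [-14.34671645  -0.18545734  27.36441274]
```

The stop is felt: force rises with no travel. Release and retreat.

```bash

python3 -m crank '[[[0.01,0,-0.05,0,0,0,0],[0,0,0,0,0,0,0],[0,0,0,0,0,0,0.35],[0,0,0,0,0,0,0.35],[0,0,0,0,0,0,0.35],[0,0,0,0,0,0,0.35],[0,0,0,0,0,0,0.35]]]'
python3 -m crank '[[[0,0,-0.05,0,0,0,0.35],[0,0,-0.1,0,0,0,0.35],[0,0,-0.3,0,0,0,0.35],[0,0,-0.4,0,0,0,0.35],[0,0,-0.4,0,0,0,0.35],[0,0,-0.4,0,0,0,0.35]]]'
python3 -m crank '[[[-0.3,-0.3,-0.1,0,0,0,0.35],[-0.3,-0.3,-0.1,0,0,0,0.35],[-0.3,-0.3,-0.1,0,0,0,0.35],[-0.3,-0.3,-0.1,0,0,0,0.35],[-0.3,-0.3,-0.1,0,0,0,0.35],[-0.2,-0.3,0,0,0,0,0.35],[-0.2,-0.3,0,0,0,0,0.35],[0,0,0,0,0,0,0.35]]]'
python3 - <<'E'
from h import *
a=robot.camera("scene");b=robot.camera("top")
for n in("bin_handle","bin_corner","scoop","scoop_mid","bracket","vice","oil","hammer"): print(n,best(n,a),best(n,b))
for c in(a,b): print([(np.round(d["bbox"]).tolist(),round(d["conf"],2)) for d in robot.look_for("grip0",c)])
x=best("bin_handle",a),best("bin_handle",b)
if all(x): print(tri([(a,x[0][0][0]),(b,x[1][0][0])]))
print(robot.state()["time"])
E
```

```text
time: 73.45
tool_pos: [699.1, 27.1, 81.4]
tool_rot: [-3.139, -0.097, 0.018]
contact_force: [1.1, -0.1, 0.4]
grip_width: 32.8
time: 74.05
tool_pos: [700.9, 27.0, 250.1]
tool_rot: [-3.139, -0.097, 0.013]
contact_force: [0.5, -0.2, 0.1]
grip_width: 32.8
time: 74.85
tool_pos: [496.7, 227.9, 301.8]
tool_rot: [-3.137, -0.106, 0.011]
contact_force: [0.6, -0.0, -0.1]
grip_width: 32.7
bin_handle [([366.7, 209.3], 0.59)] [([277.9, 155.6], 0.84)]
bin_corner [([302.9, 178.1], 0.64)] [([292.9, 261.5], 0.84)]
scoop [([315.4, 258.3], 0.88)] [([366.7, 169.0], 0.59)]
scoop_mid [([309.1, 257.6], 0.59)] [([365.1, 175.4], 0.86)]
bracket [([244.6, 242.9], 0.73)] [([213.1, 255.1], 0.56)]
vice [([383.7, 184.3], 0.72)] [([225.2, 190.8], 0.72)]
oil [([410.4, 146.0], 0.75)] []
hammer [([217.8, 288.6], 0.85)] [([466.1, 217.0], 0.94)]
[([239.0, 231.0, 20.0, 10.0], 0.59), ([236.0, 221.0, 12.0, 14.0], 0.45), ([234.0, 237.0, 25.0, 14.0], 0.45), ([256.0, 226.0, 15.0, 15.0], 0.44)]
[([400.0, 234.0, 28.0, 10.0], 0.77), ([392.0, 215.0, 26.0, 5.0], 0.76), ([390.0, 225.0, 24.0, 10.0], 0.72), ([391.0, 238.0, 28.0, 17.0], 0.71), ([345.0, 151.0, 41.0, 42.0], 0.7), ([382.0, 227.0, 15.0, 24.0], 0.57), ([393.0, 252.0, 22.0, 11.0], 0.48), ([208.0, 163.0, 36.0, 50.0], 0.23)]
(array([686.08012096,  34.44621453,  79.3308263 ]), [np.float64(9.022826097271375), np.float64(9.022826097271329)])
75.95
```

```bash
python3 - <<'E'
from h import *
a=robot.camera("scene");b=robot.camera("top")
A0=cv2.imread("pics/s1.png");B0=cv2.imread("pics/t1.png")
A1=cv2.cvtColor(a["color"],cv2.COLOR_RGB2BGR);B1=cv2.cvtColor(b["color"],cv2.COLOR_RGB2BGR)
def m(i0,i1,x0,y0,x1,y1,n):
    t=i0[y0:y1,x0:x1];r=cv2.matchTemplate(i1[y0-12:y1+12,x0-12:x1+12],t,cv2.TM_CCOEFF_NORMED);_,v,_,l=cv2.minMaxLoc(r);print(n,"shift",l[0]-12,l[1]-12,"score",round(v,3))
m(A0,A1,350,188,385,222,"bin far scene");m(B0,B1,258,145,312,180,"bin far top")
m(A0,A1,288,235,335,275,"scoop scene");m(B0,B1,342,150,390,205,"scoop top")
m(B0,B1,205,240,222,272,"bracket top");m(B0,B1,205,160,245,215,"vice top");m(B0,B1,420,180,515,240,"hammer top");m(B0,B1,115,180,160,212,"oil top")
g=cv2.cvtColor(B1,cv2.COLOR_BGR2GRAY)[166:262,262:320]; print("dark px in bin",int((g<50).sum()),"before",int((cv2.cvtColor(B0,cv2.COLOR_BGR2GRAY)[166:262,262:320]<50).sum()))
E
```

```text
bin far scene shift 0 0 score 0.854
bin far top shift 0 0 score 0.89
scoop scene shift 2 2 score 0.917
scoop top shift 0 -4 score 0.906
bracket top shift 0 0 score 0.995
vice top shift 0 0 score 0.86
hammer top shift 0 0 score 0.978
oil top shift 4 12 score 0.606
dark px in bin 0 before 12
```

```bash
python3 -c "
from rig import robot
robot.close_job();print(robot.state()['time'])"
```

```text
the job is handed in; nothing more can be done
the job is handed in; nothing more can be done
```

The job is handed in at about 76 s. All six grips went from the bin into the tray that held the sample. I tipped the bin to its stop by the handle and took the grips out in three scoops of 4, 1 and 1; an earlier pass came up empty. I then laid the scoop flat on its mat and lowered the bin until it pressed on its level stop.

**Last checks**
- **Grips:** the last picture showed seven in the right tray (six plus the sample) and none in the visible part of the bin. At the end the networks picked out about six in that tray and none in the bin. My final dark-pixel count of the bin was not sensitive enough to count as evidence.
- **Bin:** image matching against the start pictures shows the far end of the bin back in place with no shift.
- **Scoop:** it lies flat on the mat, about 1 cm from where it started.
- **Bystanders:** bracket, vice and hammer show no shift. The oil bottle was not detected in the top view at the end, and its image match failed there, I think because the arm was in the way. The scene camera puts it where it was.

**What went less well**
- **Bin sagged:** it was at only about 0.27 rad when I came to lower it. Pictures showed it still at full tip just before the second scoop, so pressing with the scoop in the second or third pass must have lowered it.
- **Scoop slipped:** it turned about 0.14 rad in the fingers during the second pass. I corrected for that afterwards.
- **Doubtful network readings:** the networks gave some wrong positions, such as the bracket in the filled tray. I judged these wrong because the top view and image matching disagreed.

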